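# Clamp a specimen block with a quarter-turn T-bolt

### The job

Take the orange-handled clamp bolt out of its wooden holder and drop its T-head into the slot of the fixture plate, on the open side of the plaster specimen block. Slide the bolt along the slot so that its collar pushes the block gently against the spring plunger in the blue fence, until the plunger is about half pressed in (never hard against its end), then press the bolt down against its collar spring and give it a quarter turn, so that the head catches crosswise under the slot's lips and, when you let go, keeps the block clamped. Leave the other things on the table where they are.

Things in the scene. Friction and masses are not known exactly. Their poses are not given: they have to be found in the camera images.
- bolt: Clamp bolt, 86 mm tall; origin: centre of the T-head's underside, z up. T-head 26 (own x) x 12 (y) x 7 mm high; shank 10 mm thick; on top an orange grip bar 40 (x, parallel to the head) x 12 (y) mm, from z = 54 to 86 mm: pinch its 12 mm. Hangs by its collar in the holder. Pressed down 4 to 11 mm (6 is good) below its hanging height in the slot, it can turn either way. No pose while held.
- bolt_collar: Sprung steel collar on the shank, 36 mm diameter, 14 mm thick; its frame equals the bolt's while fully down, its underside then 9 mm above the bolt's, so the head hangs 9 mm below the surface the collar stands on and cannot turn in the slot. Spring: 5.4 N, +1.2 N per mm, 14 mm travel. After the quarter turn it pulls the head up under the lips; friction then holds the bolt.
- plate: Fixture plate fixed to the table, 280 x 90 x 26 mm; origin at the centre of its underside, x along the slot towards the fence, y across, z up. T-slot along the whole length on y = 0, open at both ends: mouth 15 mm wide, lips 6 mm thick (z = 20 to 26 mm), channel below 36 mm wide and 14 mm high (floor at z = 6 mm).
- fence: Blue fence fixed on the plate's +x end, 22 x 78 x 26 mm; origin under its centre, on the plate at x = 129 mm, axes as the plate's. A steel spring plunger (10 mm thick, 11 mm above the plate) in a brass sleeve points along -x. Its free tip stands 28 to 48 mm before the origin, unmeasured: feel it. 1.5 N at first touch, +2 N per mm, hard stop at 6 mm. Clamp with 4 to 13 N; over 20 N damages.
- block: Plaster specimen block with brown fossil bone on top, on a thin wooden board, loose on the plate astride the slot: 56 (along x) x 60 x 27 mm high, 40 mm with the bone; 0.28 to 0.52 kg. A 12.5 mm wide, 4 mm deep key under it rides in the slot's mouth and keeps it straight. Origin at the centre of the board's underside, axes as the plate's. It starts a few mm to some cm short of the plunger.
- holder: Wooden holder fixed to the table, 70 x 52 x 36 mm, origin at the centre of its underside; pocket 30 x 16 mm (long side along its x) from top to bottom, in which the bolt hangs.
- marker_black: bystander: grey and black marker, 18 x 135 x 18 mm, lying, near the front edge; origin under its centre
- brush_1: bystander: brush with red handle, 26 x 165 x 12 mm, lying; origin under its centre
- dropper_bottle: bystander: small amber dropper bottle, 37 mm diameter, 109 mm tall; origin under its centre
- sample_vial_2: bystander: sample vial with blue cap, 26 mm diameter, 65 mm tall; origin under its centre
- sanding_block: bystander: brown sanding block, 40 x 70 x 23 mm; origin under its centre
Things that resemble listed ones, but are neither listed nor needed, are in the scene too. Leave any purple or turquoise look-alike of the block alone.

How it is judged:
On the way, in this order (a step that is already met when the one before it is completed fails the run):
1. the bolt's head is in the slot, lengthwise (y of bolt in the frame of plate between -0.005 and 0.005 m and x of bolt in the frame of plate above -0.14 m and angle between bolt's own z axis and vertical below 0.12 rad and angle between the x axis of bolt and the x axis of plate, either way round below 0.2 rad and z of bolt in the frame of plate below 0.021 m), for 0.1 s.
2. pushed by the bolt in the slot, the block presses the plunger with at least 3 N (y of bolt in the frame of plate between -0.005 and 0.005 m and x of bolt in the frame of plate above -0.14 m and angle between bolt's own z axis and vertical below 0.12 rad and z of bolt in the frame of plate below 0.021 m and contact force between block and fence above 3 N and contact force between bolt and block above 3 N), for 0.2 s.
At the end, for the whole second after the job is handed in: Bolt upright (0.12 rad) within 5 mm of the slot's midline, head under the lips and crosswise (0.2 rad), collar pressed on the plate by over 6 N and touching the block; block flat, in line (0.15 rad, 12 mm), pressed on the plunger with 4 to 13 N; all released and at rest (y of bolt in the frame of plate between -0.005 and 0.005 m and x of bolt in the frame of plate above -0.14 m and angle between bolt's own z axis and vertical below 0.12 rad and angle between the x axis of bolt and the y axis of plate, either way round below 0.2 rad and z of bolt in the frame of plate below 0.0155 m and contact force between bolt_collar and plate above 6 N and contact force between block and fence between 4 and 13 N and contact force between bolt and block above 1 N and angle between the x axis of block and the x axis of plate, either way round below 0.15 rad and angle between block's own z axis and vertical below 0.08 rad and y of block in the frame of plate between -0.012 and 0.012 m and linear speed of each of bolt, block below 0.01 m/s).
It fails at once if the block is pressed on the plunger or fence with more than 20 N (contact force between block and fence above 20 N).
It fails at once if the bolt is pushed against the block with more than 25 N (contact force between bolt and block above 25 N).
It fails at once if a bystander is moved more than 30 mm (distance of any of marker_black, brush_1, dropper_bottle, sample_vial_2, sanding_block from where it was at the start of the episode above 0.03 m).
It also fails if it takes over 64 s, if anything falls off the work surface, if the arm or the gripper's body presses on something with over 40 N, if the wrist force passes 120 N, or if a joint passes its speed limit or range.

### The arm

A 6-joint arm with a two-finger parallel gripper is mounted at the origin on a cart in front of the work surface, level with it; the furniture and walls round the work are solid. World frame = base frame: x ahead of the robot, y to its left, z up, the work surface at z = 0. Lengths are in m, angles in rad, forces in N, time in s.
With the tool pointing down it reaches from about 0.35 to 0.775 m from the base axis. Payload 5.5 kg.
Tool frame: the origin (TCP) lies at the very end of the fingers, on their centre line; the grasp point (between the pads) lies 19 mm behind it; x points along the fingers, y is the direction in which the jaws open and shut, and the axes are right-handed (so a half turn about x gives the same grasp; the last joint's range is limited). The gripper opens to 85 mm and grips with 20 to 120 N. Pads are 22 mm wide; open, the fingers measure 114 mm over their backs; the gripper's body (76 mm by 85 mm) begins 54 mm behind the grasp point. The pads swing forward as they close: fully open they stand 13 mm farther back than shut.
Start: joints at [1.204, 0.313, 0.046, 1.304, 0, 1.431], TCP at [0.129, 0.56, 0.194] pointing down, gripper open.
Joint ranges: [-2.76, 2.76], [-0.86, 1.69], [-1.03, 1.26], [-2.2, 2.34], [-1.47, 1.5], [-3.14, 3.14]. Speed limits (rad/s): [2.57, 2.57, 3.14, 3.14, 3.14, 3.14].

### API

Orientations are given as a unit quaternion [w, x, y, z].
In Python, from workcell import env gives the robot as it stands.
- The arm moves only by the tool servo_tool, never from a script. Its argument "increments" is a list of rows, each an object with "offset": the shift along the tool's x, y, z in cm, a list of three; "yaw": the turn about the tool's x in degrees. In form: [{"offset": [x, y, z], "yaw": yaw}, ...]. A call has exactly 8 rows; each row is the pose to reach, as a shift and turn from the pose commanded when the call began, along the tool's axes at that moment; what a row does not reach only later rows make up. A row lasts 1/10 s, in which the tool goes at most 50 mm and 8.59 degrees, less where a joint would pass 70% of its speed; a pose out of reach is approached as far as the arm can. A call with a gripper value outside its range is refused whole. "claw" is the opening, from 0 (shut) to 1 (fully open), set as the call begins (left out, the last holds). The fingers move at their own pace and stop on an object; "force" is the grip in N (left out, the last holds). Time passes only in rows, so rows that repeat a pose let the fingers close, or fill a call up. It gives the time, the measured TCP pose, the force and the opening at its end, in the units of the state.
- env.get_state(): the state, without advancing time (a new reading comes with each control period).
- env.read_camera(name): name is "scene" or "top" or "wrist"; returns (picture, depth): 400x640x3 uint8, red, green, blue; 400x640 float32, m along the optical axis (not along the pixel's ray), 0 where there is no reading.
- env.camera_model(name): a dict with "vertical_fov" (degrees; the focal length in pixels is half the picture's height over the tangent of half this angle, whatever the lens; pixels are square), "cx", "cy" (the principal point, pixels), "world_from_camera" (4x4, takes a point from camera to world coordinates). Camera axes: x right, y up, looking along -z (the intrinsics and any distortion apply to the point x, -y, -z); pixel columns grow to the right and rows downward; lengths in m; the calibration is good to about 2 mm. A picture is of the moment at which its call begins: read the wrist's pose just before it. camera_model takes no time and is no camera call; for the wrist camera it gives the pose at the moment of the call.
- env.hand_in(): hands the job in, once; it reports no verdict.
The state is a dict: "clock": time; "joint_pos": joint angles; "qvel": joint speeds; "tau": joint torques, N m; "tcp_pos": TCP position; "orientation": TCP orientation; "wrist_force": force on the tool from outside, world axes, zero at the start; "ft_torque": the same for the moment, N m; "finger_gap": finger opening in m.
Only numpy, scipy, OpenCV 4.12 (cv2) and the standard library are available. Lean on these libraries where they do the work, as an engineer would, in place of code of your own. Each camera call takes 0.05 s, during which the arm holds its last target.

## Working session

There is one attempt and no reset: what is moved stays moved. The work goes in short steps, Python scripts to look and compute and a tool call to move; the robot and the scene stay as the last step left them, time stands still between calls to the robot, and variables do not carry over. Pictures are saved under pics/ and viewed, and the job is handed in when it is done.

Besides the shell and the picture viewer there is one more tool, called after ">>>" as name(argument=value, ...) on one line, values as JSON. servo_tool: Moves the arm, as the interface text tells. Its arguments: {"type":"object","properties":{"increments":{"type":"array","items":{"type":"object","properties":{"offset":{"type":"array","items":{"type":"number"}},"yaw":{"type":"number"}}}},"claw":{"type":"number"},"force":{"type":"number"}},"required":["increments"]}

```bash
mkdir -p pics; ls
cat > h.py <<'E'
import numpy as np, cv2, json
from workcell import env
def cam(name):
    m=env.camera_model(name); im,d=env.read_camera(name); return im,d,m
def save(im,n): cv2.imwrite('pics/'+n,cv2.cvtColor(im,cv2.COLOR_RGB2BGR))
E
python3 - <<'E'
from h import *
for n in('scene','top'):
    im,d,m=cam(n); save(im,n+'0.png'); np.savez(n+'0.npz',im=im,d=d,m=m['world_from_camera']); print(n,m)
print(env.get_state())
E
```

```text
pics
scene {'vertical_fov': 45.93863434285468, 'cx': 315.67095900501346, 'cy': 199.0909410621363, 'world_from_camera': array([[ 0.62589765,  0.55740216, -0.54548599, -0.0116708 ],
       [-0.77977623,  0.45997791, -0.42469914, -0.40626115],
       [ 0.01418328,  0.6911752 ,  0.72254804,  0.87955364],
       [ 0.        ,  0.        ,  0.        ,  1.        ]])}
top {'vertical_fov': 54.56574970610571, 'cx': 316.70028495988225, 'cy': 194.59011313739205, 'world_from_camera': array([[-0.00297128,  0.98903851, -0.14762793,  0.46790488],
       [-0.99898881, -0.00955858, -0.04393162,  0.05892668],
       [-0.04486118,  0.14734812,  0.9880668 ,  0.92338074],
       [ 0.        ,  0.        ,  0.        ,  1.        ]])}
{'clock': 0.1, 'joint_pos': array([1.20439965e+00, 3.13915954e-01, 4.51070537e-02, 1.30360672e+00,
       1.29212902e-05, 1.43118127e+00]), 'qvel': array([ 0.00067394, -0.00319528,  0.00453307, -0.00018527, -0.00034514,
        0.0011397 ]), 'tau': array([ 3.35771358e-03, -4.81727278e+01,  2.99243331e+01,  1.27773741e-02,
       -1.08076244e-04,  5.35677401e-06]), 'tcp_pos': array([0.12911362, 0.55979331, 0.19330933]), 'orientation': array([ 0.70241788,  0.07945455,  0.70271334, -0.08056082]), 'wrist_force': array([-0.18510127, -0.69483482, -1.15119677]), 'ft_torque': array([ 0.05144921, -0.00404021, -0.05647942]), 'finger_gap': 0.08535501183948427}
```

View pics/scene0.png

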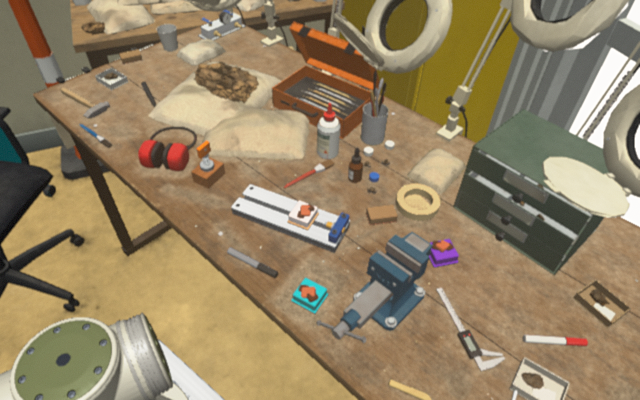

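View pics/top0.png

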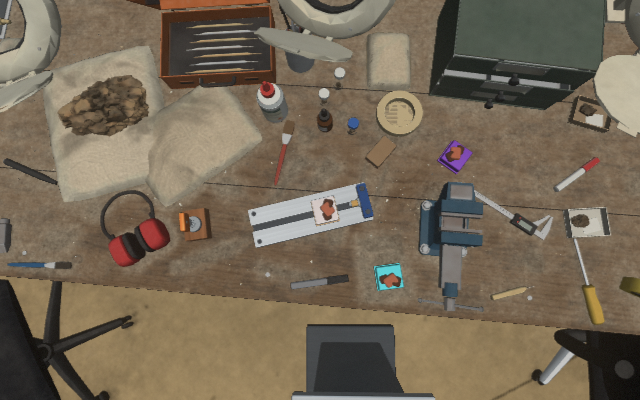

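The top view shows the orange-handled bolt in its holder at about (190,224). The plate runs from (250,228) to (370,200), with the block at (325,209) and the blue fence at (364,200).

Possible mix-ups:
- **Block:** white and brown at (325,209), turquoise look-alike at (389,278), purple look-alike at (455,156).
- **Bolt:** orange grip at (184,222), red earmuffs at (138,245), orange case at (215,45).

I choose the bolt in the wooden holder and the white block on the plate. Next I'll check both in a close crop.

Run:
```python
import numpy as np,cv2
t=np.load('top0.npz');s=np.load('scene0.npz')
a=cv2.resize(t['im'][170:260,160:390],None,fx=3.4,fy=3.4,interpolation=cv2.INTER_CUBIC)
b=cv2.resize(s['im'][130:255,180:365],None,fx=4.2,fy=4.2,interpolation=cv2.INTER_CUBIC)[:,:782]
b=cv2.resize(b,None,fx=.55,fy=.55)
o=np.zeros((a.shape[0]+b.shape[0],a.shape[1],3),np.uint8);o[:a.shape[0]]=a;o[a.shape[0]:,:b.shape[1]]=b
cv2.imwrite('pics/crop0.png',o[:,:,::-1]); print(o.shape)
# depth-based world points
def P(n,u,v,d,W,fov,cx,cy):
    f=200/np.tan(np.radians(fov)/2); z=d[v,u]; return (W@[ (u-cx)/f*z,-(v-cy)/f*z,-z,1])[:3]
for u,v in[(184,222),(185,228),(195,224),(203,216),(255,225),(350,226),(325,209),(364,200),(360,185),(369,216)]:
    print(u,v,P('t',u,v,t['d'],t['m'],54.56574970610571,316.70028495988225,194.59011313739205).round(4))
```

```text
(595, 782, 3)
184 222 [0.5329 0.3781 0.1114]
185 228 [0.5201 0.3752 0.1117]
195 224 [0.5329 0.3755 0.0526]
203 216 [0.5526 0.3632 0.0367]
255 225 [0.5331 0.2471 0.0064]
350 226 [ 5.298e-01  2.110e-02 -5.000e-04]
325 209 [0.5633 0.0787 0.0669]
364 200 [ 0.5843 -0.0089  0.0552]
360 185 [ 0.6188 -0.0007  0.0542]
369 216 [ 0.5484 -0.0196  0.0518]
```

View pics/crop0.png

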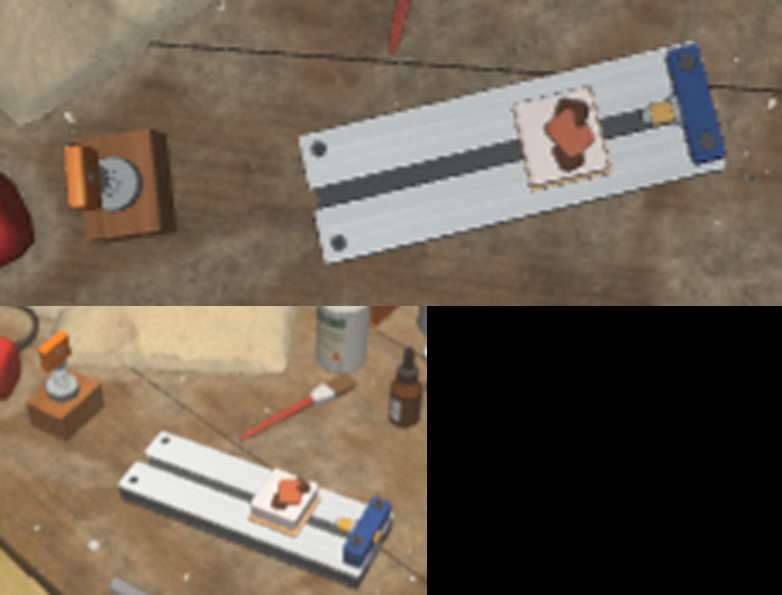

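The crop confirms the choice: an orange grip bar above a steel collar in a wooden holder, and a white plaster block with a wooden board on the plate. Now I'll measure them from both views.

```bash
cat >> h.py <<'E'
FOV={'scene':(45.93863434285468,315.67095900501346,199.0909410621363),'top':(54.56574970610571,316.70028495988225,194.59011313739205)}
def K(m): return 200/np.tan(np.radians(m['vertical_fov'])/2),m['cx'],m['cy']
def rays(m,uv):
    f,cx,cy=K(m); uv=np.atleast_2d(uv).astype(float)
    d=np.c_[(uv[:,0]-cx)/f,-(uv[:,1]-cy)/f,-np.ones(len(uv))]
    W=m['world_from_camera']; return W[:3,3],d@W[:3,:3].T
def onplane(m,uv,z):
    o,d=rays(m,uv); return o+d*((z-o[2])/d[:,2])[:,None]
def cloud(m,d):
    f,cx,cy=K(m); v,u=np.indices(d.shape); W=m['world_from_camera']
    p=np.stack([(u-cx)/f*d,-(v-cy)/f*d,-d],-1); return p@W[:3,:3].T+W[:3,3]
def rect(p):
    r=cv2.minAreaRect(np.float32(p[:,:2]*1000)); return r
E
cat > m1.py <<'E'
from h import *
for n in('top','scene'):
    z=np.load(n+'0.npz'); m=dict(env.camera_model(n)); im=z['im'];d=z['d']
    hsv=cv2.cvtColor(im,cv2.COLOR_RGB2HSV); C=cloud(m,d)
    near=lambda c,r:np.hypot(C[...,0]-c[0],C[...,1]-c[1])<r
    H,S,V=[hsv[...,i].astype(int) for i in range(3)]
    # orange grip
    g=(H>5)&(H<18)&(S>190)&(V>150)&near((.53,.378),.04)&(C[...,2]>.06)
    P=C[g]; top=P[P[:,2]>P[:,2].max()-.012]
    print(n,'grip',g.sum(),P.mean(0).round(4),'top z',np.median(top[:,2]).round(4),len(top),rect(top))
    # holder top
    h=(H>4)&(H<20)&near((.53,.37),.06)&(abs(C[...,2]-.036)<.006)
    print(' holder',h.sum(),rect(C[h]),np.median(C[h][:,2]))
    # plate
    p=(S<45)&(V>130)&near((.55,.12),.2)&(C[...,2]<.035)&(C[...,2]>.015)
    cs,_=cv2.findContours(p.astype(np.uint8),cv2.RETR_EXTERNAL,cv2.CHAIN_APPROX_NONE)
    pts=np.vstack([c[:,0] for c in cs if len(c)>25]); print(' plate',len(pts),rect(onplane(m,pts,.026)),np.median(C[p][:,2]))
    b=(H>105)&(H<125)&(S>130)&near((.58,-.01),.06)&(C[...,2]>.04)
    print(' fence',b.sum(),rect(C[b]),np.median(C[b][:,2]))
    w=near((.565,.08),.05)&(C[...,2]>.043)
    w&=~b
    print(' block',w.sum(),rect(C[w]),np.percentile(C[w][:,2],[10,30,50,90]))
print(env.camera_model('wrist'),env.get_state()['tcp_pos'])
E
python3 m1.py
```

```text
Traceback (most recent call last):
  File "m1.py", line 9, in <module>
    P=C[g]; top=P[P[:,2]>P[:,2].max()-.012]
                         ~~~~~~~~~~^^
ValueError: zero-size array to reduction operation maximum which has no identity
```

```bash
sed -i 's/S>190)&(V>150)/S>180)\&(V>120)/' m1.py
python3 - <<'E'
from h import *
for n,(u,v) in (('top',(184,222)),('scene',(204,148))):
    z=np.load(n+'0.npz');hsv=cv2.cvtColor(z['im'],cv2.COLOR_RGB2HSV); print(hsv[v-5:v+6:2,u-4:u+5:2].tolist()); print(cloud(env.camera_model(n),z['d'])[v,u])
E
python3 m1.py
```

```text
[[[12, 180, 210], [13, 167, 222], [12, 169, 116], [12, 167, 75], [11, 152, 74]], [[13, 175, 210], [14, 165, 222], [13, 170, 126], [13, 157, 78], [13, 157, 73]], [[12, 177, 206], [13, 165, 222], [13, 173, 146], [10, 19, 81], [12, 143, 73]], [[12, 176, 204], [13, 167, 221], [13, 174, 167], [12, 120, 81], [12, 154, 76]], [[12, 176, 198], [13, 167, 221], [12, 171, 183], [11, 161, 79], [12, 170, 75]], [[12, 175, 197], [14, 164, 221], [13, 171, 194], [12, 164, 81], [12, 166, 77]]]
[0.53293206 0.37811134 0.11141318]
[[[16, 78, 173], [12, 144, 212], [14, 208, 247], [14, 216, 247], [12, 194, 185]], [[12, 170, 224], [15, 218, 250], [14, 217, 241], [13, 197, 164], [13, 182, 118]], [[16, 216, 251], [14, 213, 236], [12, 181, 152], [13, 163, 122], [13, 186, 118]], [[13, 218, 226], [13, 188, 141], [13, 112, 125], [13, 102, 113], [13, 178, 116]], [[13, 183, 135], [13, 182, 126], [13, 148, 122], [13, 157, 117], [13, 162, 118]], [[13, 183, 134], [13, 177, 127], [13, 179, 124], [13, 172, 117], [16, 87, 135]]]
[0.52982079 0.37340302 0.10931908]Traceback (most recent call last):
  File "m1.py", line 9, in <module>
    P=C[g]; top=P[P[:,2]>P[:,2].max()-.012]
                         ~~~~~~~~~~^^
    return umr_maximum(a, axis, None, out, keepdims, initial, where)
ValueError: zero-size array to reduction operation maximum which has no identity
```

```bash
sed -i 's/S>180)&(V>120)/S>135)\&(V>100)/' m1.py; python3 m1.py
```

```text
top grip 107 [0.5344 0.3824 0.1126] top z 0.1128 107 ((534.5866088867188, 383.4241027832031), (38.6652946472168, 12.267364501953125), 7.956779956817627)
 holder 416 ((534.3485717773438, 383.0436096191406), (70.12409973144531, 52.530277252197266), 8.193390846252441) 0.03625191914808984
 plate 545 ((555.9683837890625, 116.27374267578125), (90.00064849853516, 278.9001159667969), 13.22367000579834) 0.02638880428021817
 fence 237 ((584.64013671875, -10.081016540527344), (74.82642364501953, 20.286779403686523), 13.947371482849121) 0.05241361879409501
 block 565 ((563.8338012695312, 80.65472412109375), (55.67573165893555, 51.782100677490234), 12.28270149230957) [0.05157394 0.0530971  0.05469981 0.06344474]
scene grip 134 [0.5294 0.3785 0.1033] top z 0.1105 77 ((530.6990356445312, 380.9023132324219), (39.426719665527344, 14.600791931152344), 8.10864543914795)
 holder 280 ((534.2738647460938, 381.9627380371094), (76.58842468261719, 56.494625091552734), 7.11014986038208) 0.035235936522613975
 plate 408 ((553.2449340820312, 113.44757080078125), (92.14900970458984, 280.4097900390625), 13.283885955810547) 0.02565644870714212
 fence 119 ((581.8480834960938, -12.899246215820312), (73.70072937011719, 17.48042869567871), 12.90456485748291) 0.05200268420311749
 block 443 ((561.9033813476562, 78.63946533203125), (58.86664962768555, 53.43345260620117), 13.843091011047363) [0.04819067 0.05184326 0.05350513 0.06272091]
{'vertical_fov': 69.06278030822274, 'cx': 323.850303097949, 'cy': 198.52158151206413, 'world_from_camera': array([[ 0.22437792, -0.93320467, -0.28068415,  0.05788247],
       [ 0.97450167,  0.21456683,  0.06563209,  0.57611471],
       [-0.00102267, -0.28825356,  0.95755357,  0.37241102],
       [ 0.        ,  0.        ,  0.        ,  1.        ]])} [0.12911362 0.55979331 0.19330933]
```

```bash
cat >> h.py <<'E'
from scipy.spatial.transform import Rotation as Rn
def R(s): q=s['orientation']; return Rn.from_quat([q[1],q[2],q[3],q[0]]).as_matrix()
def st():
    s=env.get_state(); r=R(s)
    print('t',round(s['clock'],2),'tcp',s['tcp_pos'].round(4),'xax',r[:,0].round(3),'yang',np.degrees(np.arctan2(r[1,1],r[0,1])).round(2),'F',s['wrist_force'].round(2),'T',s['ft_torque'].round(2),'gap',round(s['finger_gap'],4),'j',s['joint_pos'].round(3))
    return s
def goto(p,yang=None):
    """cm offsets in tool axes from the current pose; yaw so that tool y points at yang deg"""
    s=env.get_state(); r=R(s); o=r.T@(np.array(p)-s['tcp_pos'])*100
    a=np.degrees(np.arctan2(r[1,1],r[0,1])); yaw=None if yang is None else -((yang-a+90)%180-90)
    print('offset',o.round(2),'yaw',yaw)
E
python3 - <<'E'
from h import *
st(); goto([.534,.383,.194],98)
E
```

```text
t 0.1 tcp [0.1291 0.5598 0.1933] xax [-0.001 -0.002 -1.   ] yang 77.01 F [-0.19 -0.69 -1.15] T [ 0.05 -0.   -0.06] gap 0.0854 j [1.204 0.314 0.045 1.304 0.    1.431]
offset [-0.07 -8.12 43.43] yaw -20.9936196220589
```

>>> servo_tool(increments=[{"offset": [0, -0.9, 4.9], "yaw": -3}, {"offset": [0, -1.8, 9.7], "yaw": -6}, {"offset": [0, -2.7, 14.5], "yaw": -9}, {"offset": [0, -3.6, 19.3], "yaw": -12}, {"offset": [0, -4.5, 24.1], "yaw": -15}, {"offset": [0, -5.4, 28.9], "yaw": -18}, {"offset": [0, -6.3, 33.7], "yaw": -21}, {"offset": [0, -7.2, 38.4], "yaw": -21}], claw=1)

```text
clock: 0.9
tcp_pos: [0.4888, 0.4025, 0.1936]
orientation: [0.705, -0.05, 0.706, 0.05]
wrist_force: [-0.2, 0.8, 0.6]
finger_gap: 0.0853
```

Run:
```python
from h import *
st(); im,d,m=cam('wrist'); s=st(); save(im,'w1.png'); np.savez('w1.npz',im=im,d=d,m=m['world_from_camera']); goto([.534,.383,.15],98)
```

```text
t 0.9 tcp [0.4888 0.4025 0.1936] xax [-0.001 -0.    -1.   ] yang 98.06 F [-0.17  0.82  0.6 ] T [0.03 0.   0.01] gap 0.0853 j [0.562 0.431 0.216 1.357 0.    0.421]
t 0.95 tcp [0.496  0.3991 0.1927] xax [ 0.004 -0.002 -1.   ] yang 97.65 F [ 6.11  0.01 -0.23] T [-0.02 -0.32 -0.01] gap 0.0853 j [ 0.554  0.435  0.221  1.355 -0.004  0.42 ]
offset [ 4.29 -2.09  3.54] yaw -0.34649771094960613
```

View pics/w1.png

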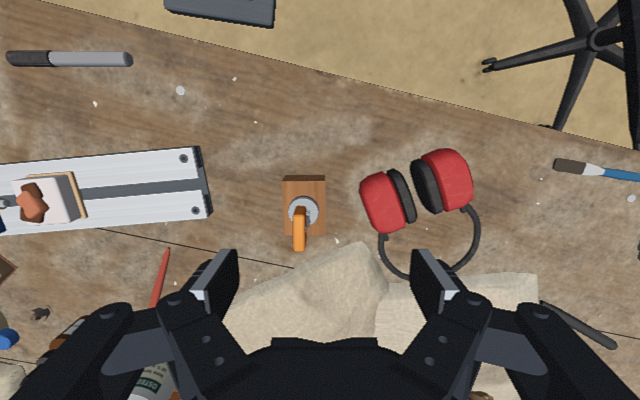

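>>> servo_tool(increments=[{"offset": [1, -0.7, 1.1], "yaw": 0}, {"offset": [2, -1.4, 2.2], "yaw": 0}, {"offset": [3, -2.0, 3.3], "yaw": 0}, {"offset": [3.4, -2.7, 4.4], "yaw": 0}, {"offset": [3.4, -2.7, 4.4], "yaw": 0}, {"offset": [3.4, -2.7, 4.4], "yaw": 0}, {"offset": [3.4, -2.7, 4.4], "yaw": 0}, {"offset": [3.4, -2.7, 4.4], "yaw": 0}])

```text
clock: 1.75
tcp_pos: [0.5343, 0.3838, 0.1608]
orientation: [0.706, -0.049, 0.705, 0.05]
wrist_force: [0.2, 0.3, -0.8]
finger_gap: 0.0853
```

```bash
cat > m2.py <<'E'
from h import *
import sys
st(); im,d,m=cam('wrist'); s=st(); n=sys.argv[1]; save(im,n+'.png'); np.savez(n+'.npz',im=im,d=d,m=m['world_from_camera'])
E
python3 m2.py w2
cat > m3.py <<'E'
from h import *
import sys
n=sys.argv[1];z=np.load(n+'.npz'); m=env.camera_model('wrist'); m['world_from_camera']=z['m']; im=z['im'];d=z['d']
hsv=cv2.cvtColor(im,cv2.COLOR_RGB2HSV); C=cloud(m,d); H,S,V=[hsv[...,i].astype(int) for i in range(3)]
near=lambda c,r:np.hypot(C[...,0]-c[0],C[...,1]-c[1])<r
g=(H>5)&(H<18)&(S>135)&(V>100)&near((.53,.38),.04)&(C[...,2]>.06)
if g.sum():
    P=C[g]; zt=np.percentile(P[:,2],98); t=P[P[:,2]>zt-.006]; print('grip top',zt.round(4),len(t),rect(t))
h=(H>4)&(H<20)&near((.534,.38),.06)&(abs(C[...,2]-.036)<.006)
if h.sum(): print('holder',h.sum(),rect(C[h]),np.median(C[h][:,2]))
p=(S<45)&(V>130)&near((.55,.12),.2)&(C[...,2]<.033)&(C[...,2]>.018)
if p.sum()>50: print('plate',p.sum(),rect(C[p]),np.median(C[p][:,2]))
E
python3 m3.py w2; python3 m3.py w1
```

```text
t 1.75 tcp [0.5343 0.3838 0.1608] xax [ 0.001  0.001 -1.   ] yang 98.05 F [ 0.19  0.29 -0.79] T [ 0.01 -0.05  0.01] gap 0.0853 j [0.501 0.487 0.224 1.307 0.    0.36 ]
t 1.8 tcp [0.5343 0.3838 0.1608] xax [ 0.001  0.001 -1.   ] yang 98.05 F [ 0.41 -0.25 -0.53] T [-0.06 -0.02 -0.01] gap 0.0855 j [0.501 0.487 0.224 1.307 0.    0.36 ]
grip top 0.1135 628 ((532.365234375, 383.23101806640625), (39.119468688964844, 11.44540023803711), 7.624375820159912)
holder 1955 ((532.9246215820312, 383.0000305175781), (69.84945678710938, 52.13174057006836), 8.239686012268066) 0.03526958621594267
plate 11245 ((551.489501953125, 130.45887756347656), (90.47958374023438, 250.20616149902344), 13.243097305297852) 0.02511993423678871
grip top 0.1133 458 ((532.5277709960938, 382.8970031738281), (39.77153396606445, 11.816075325012207), 7.2651591300964355)
holder 1449 ((532.749267578125, 382.6274108886719), (69.9153823852539, 51.54747009277344), 8.09149169921875) 0.03529772195196457
plate 9356 ((553.82958984375, 119.86859893798828), (90.32666778564453, 271.8428039550781), 13.19886302947998) 0.02509468269769552
```

View pics/w2.png

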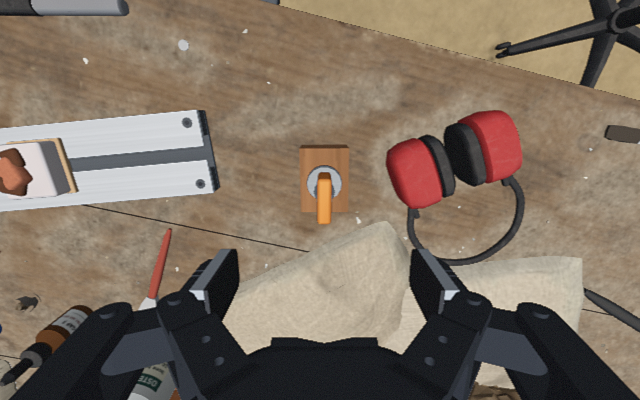

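>>> servo_tool(increments=[{"offset": [2, -0.05, -0.12], "yaw": 0}, {"offset": [4, -0.05, -0.12], "yaw": 0}, {"offset": [6, -0.05, -0.12], "yaw": 0}, {"offset": [7, -0.05, -0.12], "yaw": 0}, {"offset": [7.5, -0.05, -0.12], "yaw": 0}, {"offset": [7.5, -0.05, -0.12], "yaw": 0}, {"offset": [7.5, -0.05, -0.12], "yaw": 0}, {"offset": [7.5, -0.05, -0.12], "yaw": 0}])

```text
clock: 2.6
tcp_pos: [0.5342, 0.383, 0.0864]
orientation: [0.706, -0.049, 0.705, 0.05]
wrist_force: [0.5, -0.2, 0.2]
finger_gap: 0.0851
```

>>> servo_tool(increments=[{"offset": [0, 0, 0], "yaw": 0}, {"offset": [0, 0, 0], "yaw": 0}, {"offset": [0, 0, 0], "yaw": 0}, {"offset": [0, 0, 0], "yaw": 0}, {"offset": [0, 0, 0], "yaw": 0}, {"offset": [0, 0, 0], "yaw": 0}, {"offset": [0, 0, 0], "yaw": 0}, {"offset": [0, 0, 0], "yaw": 0}], claw=0, force=70)

```text
clock: 3.4
tcp_pos: [0.5335, 0.3826, 0.0851]
orientation: [0.705, -0.049, 0.705, 0.049]
wrist_force: [-0.6, 0.5, 0.5]
finger_gap: -0.0001
```

```bash
python3 m2.py w3
```

```text
t 3.4 tcp [0.5335 0.3826 0.0851] xax [-0.  0. -1.] yang 98.01 F [-0.59  0.53  0.54] T [ 0.05 -0.05 -0.  ] gap -0.0001 j [0.5   0.517 0.085 1.139 0.    0.36 ]
t 3.45 tcp [0.5335 0.3825 0.0851] xax [ 0.  0. -1.] yang 98.01 F [-0.01 -0.03 -0.31] T [ 0.01 -0.02 -0.  ] gap 0.0 j [0.5   0.517 0.085 1.139 0.    0.36 ]
```

View pics/w3.png

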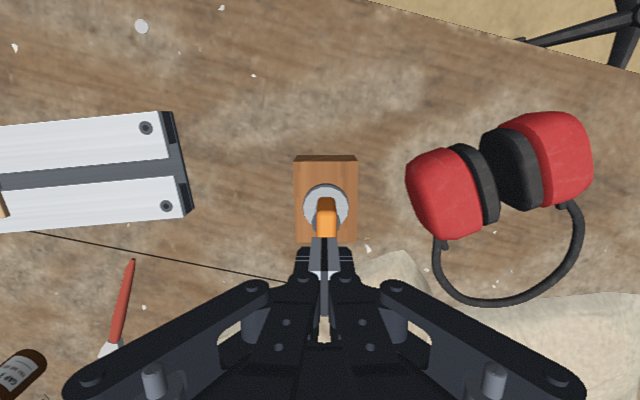

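Run:
```python
from h import *
z=np.load('w3.npz'); m=env.camera_model('wrist'); m['world_from_camera']=z['m']; C=cloud(m,z['d'])
f,cx,cy=K(m)
def proj(p):
    q=np.linalg.inv(z['m'])@np.r_[p,1]; return (cx+f*q[0]/-q[2],cy-f*q[1]/-q[2])
s=env.get_state(); print('TCP px',proj(s['tcp_pos']),'grasp',proj(s['tcp_pos']+[0,0,.019]))
for v in range(195,310,6): print(v,[C[v,u].round(3).tolist() for u in (316,326,336)])
im=cv2.resize(z['im'][150:330,240:420],None,fx=3.3,fy=3.3,interpolation=cv2.INTER_CUBIC); save(im,'w3c.png')
im,d,m=cam('scene'); save(cv2.resize(im[80:230,130:330],None,fx=3.9,fy=3.9,interpolation=cv2.INTER_CUBIC),'s3c.png')
```

```text
TCP px (np.float64(324.4181512031095), np.float64(226.38426633923302)) grasp (np.float64(324.50054921360766), np.float64(238.43108999056324))
195 [[0.523, 0.375, 0.049], [0.522, 0.382, 0.049], [0.521, 0.39, 0.049]]
201 [[0.528, 0.375, 0.049], [0.513, 0.381, 0.094], [0.526, 0.391, 0.05]]
207 [[0.517, 0.375, 0.097], [0.513, 0.381, 0.106], [0.531, 0.391, 0.05]]
213 [[0.516, 0.375, 0.11], [0.515, 0.381, 0.112], [0.515, 0.387, 0.107]]
219 [[0.52, 0.376, 0.109], [0.518, 0.381, 0.112], [0.518, 0.387, 0.11]]
225 [[0.523, 0.376, 0.11], [0.522, 0.382, 0.111], [0.522, 0.388, 0.11]]
231 [[0.526, 0.377, 0.111], [0.525, 0.382, 0.112], [0.526, 0.388, 0.109]]
237 [[0.524, 0.377, 0.125], [0.523, 0.382, 0.125], [0.522, 0.387, 0.126]]
243 [[0.523, 0.377, 0.133], [0.522, 0.382, 0.134], [0.522, 0.387, 0.133]]
249 [[0.524, 0.377, 0.139], [0.523, 0.382, 0.14], [0.522, 0.386, 0.14]]
255 [[0.524, 0.377, 0.145], [0.523, 0.382, 0.145], [0.522, 0.386, 0.146]]
261 [[0.523, 0.377, 0.151], [0.523, 0.382, 0.151], [0.522, 0.386, 0.151]]
267 [[0.523, 0.377, 0.156], [0.523, 0.381, 0.156], [0.522, 0.386, 0.157]]
273 [[0.524, 0.378, 0.159], [0.523, 0.382, 0.16], [0.522, 0.385, 0.162]]
279 [[0.523, 0.378, 0.166], [0.527, 0.382, 0.159], [0.521, 0.385, 0.167]]
285 [[0.522, 0.378, 0.171], [0.529, 0.382, 0.159], [0.522, 0.385, 0.17]]
291 [[0.522, 0.378, 0.174], [0.532, 0.383, 0.159], [0.521, 0.385, 0.175]]
297 [[0.525, 0.378, 0.175], [0.535, 0.383, 0.16], [0.522, 0.385, 0.177]]
303 [[0.531, 0.379, 0.17], [0.538, 0.384, 0.159], [0.517, 0.383, 0.188]]
309 [[0.533, 0.379, 0.17], [0.541, 0.384, 0.159], [0.519, 0.384, 0.187]]
```

View pics/w3c.png

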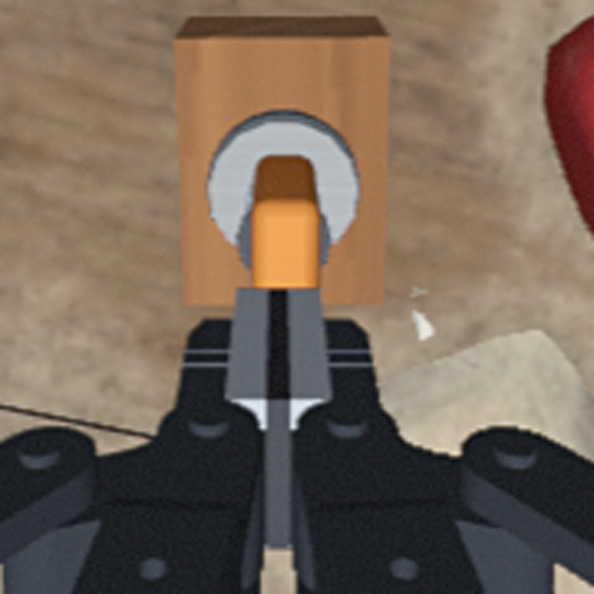

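View pics/s3c.png

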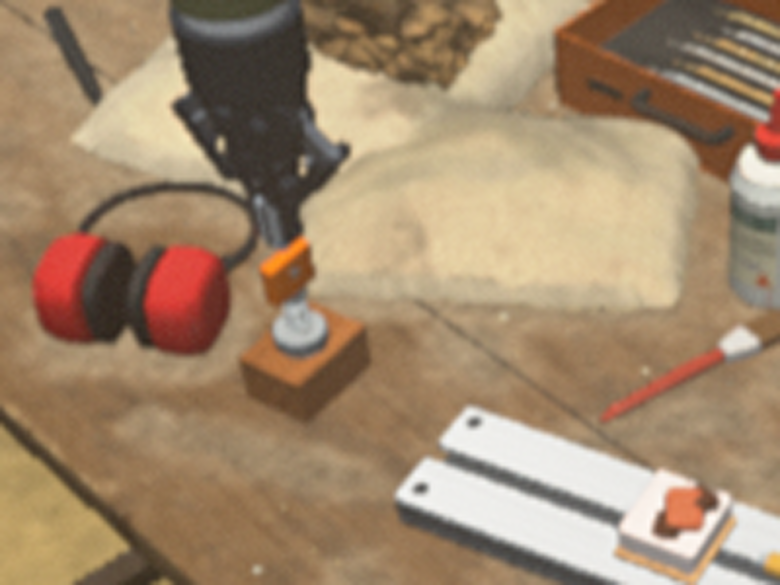

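Run:
```python
from h import *
for n,us in (('w2',(225,235,415,425)),('w1',(225,235,415,425))):
    z=np.load(n+'.npz'); m=env.camera_model('wrist'); m['world_from_camera']=z['m']; C=cloud(m,z['d'])
    print(n)
    for v in range(240,310,5): print(v,[C[v,u].round(3).tolist() for u in us])
z=np.load('w3.npz');m['world_from_camera']=z['m']; C=cloud(m,z['d'])
print(m['world_from_camera'][:3,3])
q=(abs(C[...,0]-.53)<.05)&(abs(C[...,1]-.383)<.03)&(C[...,2]>.114); print(np.percentile(C[q][:,2],[0,.5,1,2,5]))
```

```text
w2
240 [[0.636, 0.27, -0.001], [0.635, 0.283, -0.001], [0.587, 0.496, 0.037], [0.6, 0.523, 0.001]]
245 [[0.643, 0.271, 0.0], [0.642, 0.283, -0.001], [0.593, 0.498, 0.036], [0.607, 0.525, -0.0]]
250 [[0.53, 0.336, 0.216], [0.532, 0.339, 0.212], [0.518, 0.424, 0.216], [0.517, 0.429, 0.216]]
255 [[0.53, 0.337, 0.221], [0.534, 0.34, 0.214], [0.52, 0.424, 0.218], [0.517, 0.427, 0.221]]
260 [[0.53, 0.339, 0.226], [0.536, 0.34, 0.214], [0.522, 0.425, 0.218], [0.517, 0.426, 0.226]]
265 [[0.531, 0.339, 0.227], [0.538, 0.341, 0.215], [0.524, 0.425, 0.219], [0.518, 0.425, 0.229]]
270 [[0.533, 0.34, 0.228], [0.54, 0.341, 0.217], [0.526, 0.425, 0.219], [0.519, 0.424, 0.231]]
275 [[0.535, 0.34, 0.229], [0.543, 0.341, 0.216], [0.529, 0.426, 0.22], [0.521, 0.425, 0.232]]
280 [[0.538, 0.34, 0.229], [0.545, 0.341, 0.216], [0.531, 0.426, 0.221], [0.523, 0.424, 0.234]]
285 [[0.539, 0.341, 0.23], [0.548, 0.342, 0.217], [0.532, 0.426, 0.223], [0.525, 0.425, 0.234]]
290 [[0.541, 0.341, 0.231], [0.549, 0.342, 0.219], [0.535, 0.426, 0.223], [0.527, 0.425, 0.234]]
295 [[0.543, 0.341, 0.232], [0.699, 0.293, 0.
[... 976 characters left out ...]
2, 0.444, 0.254], [0.476, 0.443, 0.265]]
280 [[0.492, 0.359, 0.262], [0.5, 0.36, 0.249], [0.485, 0.445, 0.253], [0.478, 0.444, 0.265]]
285 [[0.494, 0.36, 0.263], [0.501, 0.361, 0.252], [0.488, 0.445, 0.254], [0.48, 0.444, 0.267]]
290 [[0.496, 0.36, 0.264], [0.504, 0.361, 0.251], [0.489, 0.445, 0.256], [0.482, 0.445, 0.266]]
295 [[0.498, 0.36, 0.265], [0.687, 0.3, 0.009], [0.492, 0.446, 0.255], [0.483, 0.444, 0.268]]
300 [[0.5, 0.36, 0.265], [0.69, 0.303, 0.018], [0.494, 0.446, 0.257], [0.486, 0.445, 0.268]]
305 [[0.502, 0.361, 0.266], [0.694, 0.305, 0.023], [0.65, 0.551, 0.035], [0.488, 0.445, 0.269]]
[0.46099339 0.37179801 0.26418854]
[0.11412328 0.12934625 0.1322422  0.13709607 0.14966385]
```

The fingers shut just above the bar. Depth puts their ends 38 mm behind the reported TCP: the front face at z=0.123 when the TCP reads 0.085, and the open gripper shows the same offset. I'll use that measured offset, reopen and go 37 mm lower.

>>> servo_tool(increments=[{"offset": [0, 0, 0], "yaw": 0}, {"offset": [0, 0, 0], "yaw": 0}, {"offset": [0, 0, 0], "yaw": 0}, {"offset": [0, 0, 0], "yaw": 0}, {"offset": [1, 0, 0], "yaw": 0}, {"offset": [2, 0, 0], "yaw": 0}, {"offset": [3, 0, 0], "yaw": 0}, {"offset": [3.7, 0, 0], "yaw": 0}], claw=0.6)

```text
clock: 4.3
tcp_pos: [0.5327, 0.3821, 0.0462]
orientation: [0.705, -0.05, 0.706, 0.049]
wrist_force: [-1.6, 0.1, -0.5]
finger_gap: 0.0513
```

>>> servo_tool(increments=[{"offset": [0, 0, 0], "yaw": 0}, {"offset": [0, 0, 0], "yaw": 0}, {"offset": [0, 0, 0], "yaw": 0}, {"offset": [0, 0, 0], "yaw": 0}, {"offset": [0, 0, 0], "yaw": 0}, {"offset": [0, 0, 0], "yaw": 0}, {"offset": [0, 0, 0], "yaw": 0}, {"offset": [0, 0, 0], "yaw": 0}], claw=0, force=70)

```text
clock: 5.1
tcp_pos: [0.5337, 0.3827, 0.0484]
orientation: [0.706, -0.049, 0.705, 0.05]
wrist_force: [0.4, 0.7, 0.1]
finger_gap: 0.0106
```

```bash
python3 m2.py w4
```

```text
t 5.1 tcp [0.5337 0.3827 0.0484] xax [ 0.001  0.    -1.   ] yang 98.01 F [0.44 0.68 0.05] T [ 0.11  0.   -0.  ] gap 0.0106 j [0.5   0.541 0.031 1.06  0.    0.36 ]
t 5.15 tcp [0.5337 0.3827 0.0484] xax [ 0.001  0.    -1.   ] yang 98.0 F [ 0.36 -0.07  0.28] T [ 0.08 -0.05  0.05] gap 0.011 j [0.5   0.541 0.031 1.06  0.    0.36 ]
```

View pics/w4.png

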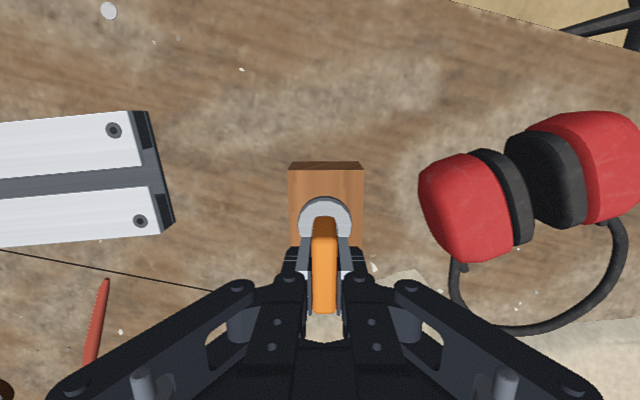

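>>> servo_tool(increments=[{"offset": [-0.5, 0, 0], "yaw": 0}, {"offset": [-1.5, 0, 0], "yaw": 0}, {"offset": [-2.5, 0, 0], "yaw": 0}, {"offset": [-3.5, 0, 0], "yaw": 0}, {"offset": [-4.5, 0, 0], "yaw": 0}, {"offset": [-5, 0, 0], "yaw": 0}, {"offset": [-5, 0, 0], "yaw": 0}, {"offset": [-5, -1.0, 0], "yaw": 0}])

```text
clock: 5.95
tcp_pos: [0.5347, 0.3732, 0.098]
orientation: [0.705, -0.05, 0.705, 0.05]
wrist_force: [0.0, 0.5, -2.3]
finger_gap: 0.011
```

>>> servo_tool(increments=[{"offset": [0, -2.5, -0.2], "yaw": 8}, {"offset": [0, -5, -0.5], "yaw": 16}, {"offset": [0, -7.5, -0.7], "yaw": 24}, {"offset": [0, -10, -1.0], "yaw": 32}, {"offset": [0, -12.5, -1.2], "yaw": 40}, {"offset": [0, -15, -1.5], "yaw": 48}, {"offset": [0, -17.5, -1.8], "yaw": 56}, {"offset": [0, -20, -2.0], "yaw": 64}])

```text
clock: 6.75
tcp_pos: [0.5421, 0.17, 0.0974]
orientation: [0.623, 0.333, 0.624, -0.334]
wrist_force: [0.8, 0.5, -2.0]
finger_gap: 0.0107
```

```bash
python3 -c "
from h import *
st(); goto([.5433,.1647,.0985],13.2)"
```

```text
t 6.75 tcp [0.5421 0.17   0.0974] xax [-0.001 -0.    -1.   ] yang 33.66 F [ 0.84  0.52 -2.05] T [ 0.02 -0.01 -0.02] gap 0.0107 j [ 0.163  0.347 -0.148  1.078 -0.     1.146]
offset [-0.11 -0.19  0.51] yaw 20.455808362068538
```

>>> servo_tool(increments=[{"offset": [0, -0.1, 0.2], "yaw": 8}, {"offset": [0, -0.2, 0.4], "yaw": 16}, {"offset": [0, -0.25, 0.55], "yaw": 20.6}, {"offset": [0, -0.25, 0.55], "yaw": 20.6}, {"offset": [0, -0.25, 0.55], "yaw": 20.6}, {"offset": [0, -0.25, 0.55], "yaw": 20.6}, {"offset": [0, -0.25, 0.55], "yaw": 20.6}, {"offset": [0, -0.25, 0.55], "yaw": 20.6}])

```text
clock: 7.55
tcp_pos: [0.5439, 0.1659, 0.0981]
orientation: [0.555, 0.438, 0.555, -0.438]
wrist_force: [0.6, -0.3, -2.7]
finger_gap: 0.0108
```

```bash
python3 m2.py w5; python3 m3.py w5; python3 -c "
from h import *
im,d,m=cam('top'); save(cv2.resize(im[150:270,230:400],None,fx=4,fy=4,interpolation=cv2.INTER_CUBIC),'t5.png'); np.savez('t5.npz',im=im,d=d,m=m['world_from_camera'])"
```

```text
t 7.55 tcp [0.5439 0.1659 0.0981] xax [-0.  0. -1.] yang 13.45 F [ 0.56 -0.34 -2.68] T [-0.02 -0.05 -0.08] gap 0.0108 j [ 0.155  0.346 -0.147  1.078  0.     1.491]
t 7.6 tcp [0.5439 0.166  0.0981] xax [-0.  0. -1.] yang 13.44 F [ 0.77 -0.37 -2.35] T [ 0.01 -0.01 -0.01] gap 0.0108 j [ 0.155  0.346 -0.147  1.077  0.     1.491]
plate 12067 ((551.0931396484375, 130.02713012695312), (90.44686889648438, 249.5634765625), 13.218631744384766) 0.025232407958254988
```

View pics/w5.png

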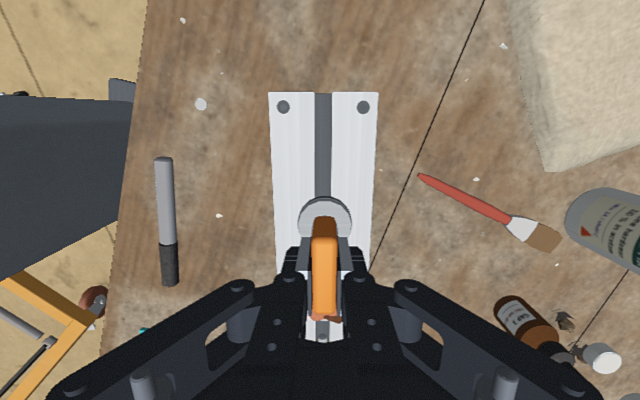

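View pics/t5.png

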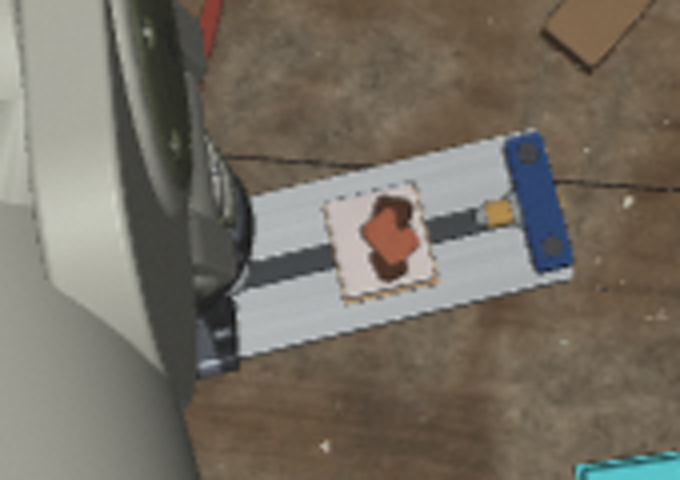

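```bash
cat > m5.py <<'E'
from h import *
import sys
n=sys.argv[1]; z=np.load(n+'.npz'); m=env.camera_model('wrist'); m['world_from_camera']=z['m']; im=z['im'];d=z['d'];C=cloud(m,d)
hsv=cv2.cvtColor(im,cv2.COLOR_RGB2HSV);S,V=hsv[...,1].astype(int),hsv[...,2].astype(int)
s=env.get_state(); T=s['tcp_pos']
th=np.radians(-76.78); ux=np.array([np.cos(th),np.sin(th)]); uy=np.array([-ux[1],ux[0]])
# plate edges and slot edges per row on plane z=.0255
p=((S<45)&(V>130)&(C[...,2]<.033)&(C[...,2]>.018))
L=[];
for v in range(110,195,5):
    u=np.where(p[v,240:420])[0]+240
    u0,u1=u.min(),u.max(); gaps=np.where(np.diff(u)>8)[0]
    if len(gaps)==1:
        e=[u0-.5,u[gaps[0]]+.5,u[gaps[0]+1]-.5,u1+.5]
        w=onplane(m,[(x,v) for x in e],.026)[:,:2]@uy
        L.append(w)
L=np.array(L); print('plate y edges (rel TCP mm)',((L-T[:2]@uy)*1000).mean(0).round(2),((L-T[:2]@uy)*1000).std(0).round(2))
# collar top
zc=T[2]; c=(S<60)&(V>90)&(np.hypot(C[...,0]-T[0],C[...,1]-T[1])<.03)&(C[...,2]>.06)&(C[...,2]<.125)
hz=C[c][:,2]; zt=np.median(hz); P=C[c][abs(hz-zt)<.004]; print('collar n',len(P),'z',zt)
cc=c.astype(np.uint8)*255
P2=P[:,:2]-T[:2]; q=np.c_[P2@ux,P2@uy]*1000; print('collar extent x',q[:,0].min(),q[:,0].max(),'y',np.percentile(q[:,1],[0,1,99,100]))
g=(hsv[...,0]>5)&(hsv[...,0]<18)&(S>135)&(V>100)&(np.hypot(C[...,0]-T[0],C[...,1]-T[1])<.04)&(C[...,2]>T[2]+.03)
P=C[g];zt=np.percentile(P[:,2],95);P=P[P[:,2]>zt-.006];P2=P[:,:2]-T[:2];q=np.c_[P2@ux,P2@uy]*1000;print('grip top z',zt,rect(q/1000))
E
python3 m5.py w5
```

```text
plate y edges (rel TCP mm) [-46.02  -8.66   6.14  43.5 ] [0.26 0.31 0.26 0.24]
collar n 1185 z 0.09879208402776202
collar extent x -18.561439403980305 7.34571115280916 y [-17.53527217 -16.4356174   17.04942823  18.43125149]
grip top z 0.1627464132247917 ((-0.9612789154052734, 0.2635512351989746), (39.54933547973633, 11.789591789245605), 0.009961307980120182)
```

>>> servo_tool(increments=[{"offset": [0.5, -0.15, 0], "yaw": 0.2}, {"offset": [1.5, -0.15, 0], "yaw": 0.2}, {"offset": [2.5, -0.15, 0], "yaw": 0.2}, {"offset": [3.5, -0.15, 0], "yaw": 0.2}, {"offset": [4.2, -0.15, 0], "yaw": 0.2}, {"offset": [4.6, -0.15, 0], "yaw": 0.2}, {"offset": [4.6, -0.15, 0], "yaw": 0.2}, {"offset": [4.6, -0.15, 0], "yaw": 0.2}])

```text
clock: 8.45
tcp_pos: [0.5427, 0.1655, 0.0522]
orientation: [0.554, 0.439, 0.554, -0.439]
wrist_force: [0.1, 0.2, -1.1]
finger_gap: 0.0109
```

>>> servo_tool(increments=[{"offset": [0.25, 0, 0], "yaw": 0}, {"offset": [0.5, 0, 0], "yaw": 0}, {"offset": [0.7, 0, 0], "yaw": 0}, {"offset": [0.85, 0, 0], "yaw": 0}, {"offset": [1.0, 0, 0], "yaw": 0}, {"offset": [1.0, 0, 0], "yaw": 0}, {"offset": [1.0, 0, 0], "yaw": 0}, {"offset": [1.0, 0, 0], "yaw": 0}])

```text
clock: 9.25
tcp_pos: [0.5426, 0.1655, 0.0422]
orientation: [0.554, 0.439, 0.554, -0.439]
wrist_force: [-0.1, -0.2, -1.8]
finger_gap: 0.0107
```

```bash
python3 m2.py w6; python3 m5.py w6
```

```text
t 9.25 tcp [0.5426 0.1655 0.0422] xax [ 0.  0. -1.] yang 13.21 F [-0.12 -0.17 -1.78] T [ 0.05  0.01 -0.03] gap 0.0107 j [ 0.155  0.388 -0.233  0.949  0.     1.495]
t 9.3 tcp [0.5426 0.1655 0.0422] xax [ 0.  0. -1.] yang 13.21 F [ 0.48 -0.01 -1.8 ] T [ 0.02 -0.06  0.01] gap 0.0105 j [ 0.155  0.388 -0.233  0.949  0.     1.495]
plate y edges (rel TCP mm) [-44.52  -7.02   7.63  44.76] [0.18 0.21 0.2  0.18]
collar n 156 z 0.11019766464646939
collar extent x -11.233020287339247 -6.154957626305497 y [-18.97070306 -18.69701186  15.10826811  19.18711534]
grip top z 0.106912341702958 ((-0.7076187133789062, 0.3971724510192871), (40.10871887207031, 11.76360034942627), 0.26443687081336975)
```

View pics/w6.png

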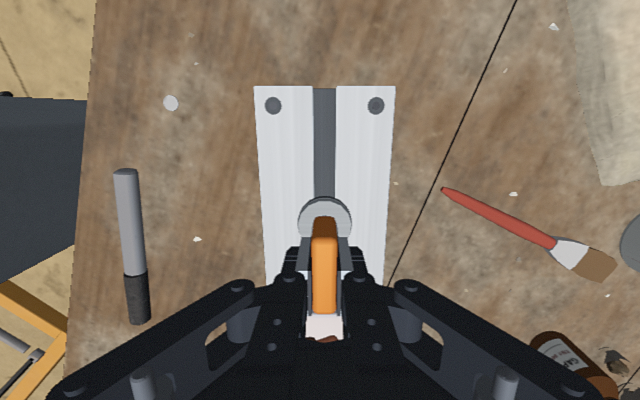

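Run:
```python
from h import *
th=np.radians(-76.78); ux=np.array([np.cos(th),np.sin(th)]); uy=np.array([-ux[1],ux[0]])
s=env.get_state();T=s['tcp_pos'][:2]
z=np.load('t5.npz'); m=env.camera_model('top'); C=cloud(m,z['d']); hsv=cv2.cvtColor(z['im'],cv2.COLOR_RGB2HSV)
# plate +x end and block edges, plate x coords, using full-plate centre from top0
c=np.array([.5560,.1163])
X=(C[...,:2]-c)@ux*1000; Y=(C[...,:2]-c)@uy*1000; Z=C[...,2]*1000
w=(abs(Y)<26)&(Z>47)&(X>0)&(X<75); print('block top x',np.percentile(X[w],[0,1,50,99,100]),'y',np.percentile(Y[w],[0,100]))
sl=(abs(Y)<6)&(Z>30)&(X>60)&(X<130)
v,u=np.where(sl); 
o=np.argsort(X[sl]); print([(int(a),int(b),x.round(1),zz.round(1),z['im'][b,a].tolist()) for a,b,x,zz in zip(u[o],v[o],X[sl][o],Z[sl][o])][::3])
f=(hsv[...,0]>105)&(hsv[...,0]<125)&(hsv[...,1]>130)&(abs(Y)<45)&(X>100)&(X<150); print('fence x',X[f&(Z>48)].min(),X[f&(Z>48)].max())
print('TCP plate x (top frame)',(T-c)@ux*1000,(T-c)@uy*1000)
```

```text
block top x [3.00399902e-03 5.19157094e-02 2.97261991e+01 6.18872102e+01
 6.25192864e+01] y [-25.92313789  25.64680866]
[(334, 205, np.float64(60.2), np.float64(54.5), [194, 186, 182]), (335, 207, np.float64(61.5), np.float64(49.4), [200, 195, 192]), (336, 209, np.float64(63.1), np.float64(31.0), [148, 132, 120]), (349, 205, np.float64(93.8), np.float64(42.2), [105, 109, 112]), (349, 202, np.float64(95.6), np.float64(40.6), [103, 108, 112]), (350, 203, np.float64(97.2), np.float64(40.3), [141, 146, 147]), (351, 204, np.float64(98.7), np.float64(42.9), [126, 122, 109]), (351, 201, np.float64(100.5), np.float64(41.3), [142, 117, 84]), (352, 203, np.float64(101.0), np.float64(49.2), [170, 136, 86]), (352, 201, np.float64(102.7), np.float64(41.5), [159, 127, 78]), (353, 202, np.float64(104.1), np.float64(45.2), [174, 137, 81]), (354, 203, np.float64(105.6), np.float64(47.1), [173, 135, 79]), (355, 205, np.float64(107.1), np.float64(41.9), [151, 122, 73]), (355, 203, np.float64(107.9), np.float64(45.7), [176, 139, 83]), (355, 200, np.float64(109.6), np.float64(45.2), [149, 123, 79]), (356
[... 435 characters left out ...]
, [89, 93, 95]), (360, 202, np.float64(119.0), np.float64(50.4), [71, 78, 97]), (361, 203, np.float64(120.5), np.float64(51.4), [46, 64, 100]), (361, 201, np.float64(121.6), np.float64(51.7), [47, 69, 110]), (362, 202, np.float64(123.0), np.float64(54.4), [46, 67, 109]), (362, 200, np.float64(124.2), np.float64(53.2), [50, 71, 112]), (362, 198, np.float64(125.4), np.float64(52.5), [47, 69, 110]), (363, 199, np.float64(126.9), np.float64(53.6), [49, 70, 111]), (363, 198, np.float64(127.9), np.float64(50.0), [49, 71, 112]), (365, 202, np.float64(129.5), np.float64(54.7), [47, 68, 110])]
fence x 119.06656265777357 139.58164332803673
TCP plate x (top frame) -50.99670375807955 -1.8066204252364189
```

>>> servo_tool(increments=[{"offset": [0.1, 0, 0], "yaw": 0}, {"offset": [0.2, 0, 0], "yaw": 0}, {"offset": [0.3, 0, 0], "yaw": 0}, {"offset": [0.3, 0, 0], "yaw": 0}, {"offset": [0.3, 0, 0], "yaw": 0}, {"offset": [0.3, 0, 0.5], "yaw": 0}, {"offset": [0.3, 0, 1.0], "yaw": 0}, {"offset": [0.3, 0, 1.5], "yaw": 0}])

```text
clock: 10.1
tcp_pos: [0.5461, 0.1504, 0.0391]
orientation: [0.554, 0.439, 0.554, -0.439]
wrist_force: [-0.1, -1.2, -1.3]
finger_gap: 0.0108
```

>>> servo_tool(increments=[{"offset": [0, 0, 0.5], "yaw": 0}, {"offset": [0, 0, 1.0], "yaw": 0}, {"offset": [0, 0, 1.5], "yaw": 0}, {"offset": [0, 0, 1.9], "yaw": 0}, {"offset": [0, 0, 2.1], "yaw": 0}, {"offset": [0, 0, 2.3], "yaw": 0}, {"offset": [0, 0, 2.5], "yaw": 0}, {"offset": [0, 0, 2.7], "yaw": 0}])

```text
clock: 10.9
tcp_pos: [0.5521, 0.1246, 0.0391]
orientation: [0.554, 0.439, 0.554, -0.439]
wrist_force: [-0.4, -0.2, -2.2]
finger_gap: 0.011
```

>>> servo_tool(increments=[{"offset": [0, 0, 0.2], "yaw": 0}, {"offset": [0, 0, 0.4], "yaw": 0}, {"offset": [0, 0, 0.6], "yaw": 0}, {"offset": [0, 0, 0.8], "yaw": 0}, {"offset": [0, 0, 1.1], "yaw": 0}, {"offset": [0, 0, 1.3], "yaw": 0}, {"offset": [0, 0, 1.5], "yaw": 0}, {"offset": [0, 0, 1.6], "yaw": 0}])

```text
clock: 11.7
tcp_pos: [0.5558, 0.1088, 0.0391]
orientation: [0.554, 0.439, 0.554, -0.439]
wrist_force: [-0.8, 3.9, -0.9]
finger_gap: 0.0107
```

```bash
python3 -c "
from h import *
s=st(); c=np.array([.556,.1163]); th=np.radians(-76.78); ux=np.array([np.cos(th),np.sin(th)]); print((s['tcp_pos'][:2]-c)@ux, s['wrist_force'][:2]@ux)
im,d,m=cam('top'); s=st();print(s['wrist_force'][:2]@ux);save(cv2.resize(im[150:270,230:400],None,fx=4,fy=4,interpolation=cv2.INTER_CUBIC),'t7.png')"
```

```text
t 11.7 tcp [0.5558 0.1088 0.0391] xax [-0.  0. -1.] yang 13.19 F [-0.78  3.88 -0.88] T [0.86 0.18 0.03] gap 0.0107 j [ 0.052  0.389 -0.24   0.942  0.     1.392]
0.007232053423834246 -3.9579551480740633
t 11.75 tcp [0.5559 0.1087 0.0391] xax [ 0. -0. -1.] yang 13.19 F [-1.08  2.55 -1.97] T [ 0.71  0.15 -0.03] gap 0.0111 j [ 0.051  0.389 -0.24   0.942 -0.     1.392]
-2.7325968336870714
```

View pics/t7.png

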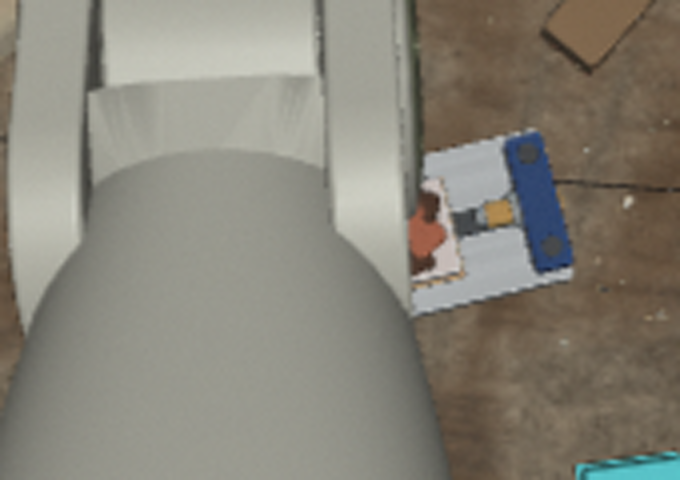

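>>> servo_tool(increments=[{"offset": [0, 0, 0.1], "yaw": 0}, {"offset": [0, 0, 0.2], "yaw": 0}, {"offset": [0, 0, 0.3], "yaw": 0}, {"offset": [0, 0, 0.4], "yaw": 0}, {"offset": [0, 0, 0.5], "yaw": 0}, {"offset": [0, 0, 0.6], "yaw": 0}, {"offset": [0, 0, 0.65], "yaw": 0}, {"offset": [0, 0, 0.7], "yaw": 0}])

```text
clock: 12.55
tcp_pos: [0.5574, 0.1022, 0.0391]
orientation: [0.554, 0.439, 0.554, -0.439]
wrist_force: [-0.7, 3.8, -1.2]
finger_gap: 0.0109
```

>>> servo_tool(increments=[{"offset": [0, 0, 0.05], "yaw": 0}, {"offset": [0, 0, 0.1], "yaw": 0}, {"offset": [0, 0, 0.15], "yaw": 0}, {"offset": [0, 0, 0.2], "yaw": 0}, {"offset": [0, 0, 0.2], "yaw": 0}, {"offset": [0, 0, 0.2], "yaw": 0}, {"offset": [0, 0, 0.2], "yaw": 0}, {"offset": [0, 0, 0.2], "yaw": 0}])

```text
clock: 13.35
tcp_pos: [0.5578, 0.1002, 0.0391]
orientation: [0.554, 0.439, 0.554, -0.439]
wrist_force: [-1.5, 3.8, -1.0]
finger_gap: 0.0107
```

>>> servo_tool(increments=[{"offset": [0, 0, 0.05], "yaw": 0}, {"offset": [0, 0, 0.1], "yaw": 0}, {"offset": [0, 0, 0.15], "yaw": 0}, {"offset": [0, 0, 0.2], "yaw": 0}, {"offset": [0, 0, 0.2], "yaw": 0}, {"offset": [0, 0, 0.2], "yaw": 0}, {"offset": [0, 0, 0.2], "yaw": 0}, {"offset": [0, 0, 0.2], "yaw": 0}])

```text
clock: 14.15
tcp_pos: [0.5583, 0.0983, 0.0391]
orientation: [0.554, 0.439, 0.554, -0.439]
wrist_force: [-1.2, 2.6, -1.3]
finger_gap: 0.0108
```

>>> servo_tool(increments=[{"offset": [0, 0, 0.05], "yaw": 0}, {"offset": [0, 0, 0.1], "yaw": 0}, {"offset": [0, 0, 0.15], "yaw": 0}, {"offset": [0, 0, 0.2], "yaw": 0}, {"offset": [0, 0, 0.2], "yaw": 0}, {"offset": [0, 0, 0.2], "yaw": 0}, {"offset": [0, 0, 0.2], "yaw": 0}, {"offset": [0, 0, 0.2], "yaw": 0}])

```text
clock: 14.95
tcp_pos: [0.5587, 0.0963, 0.0391]
orientation: [0.554, 0.439, 0.554, -0.439]
wrist_force: [-1.1, 3.2, -1.6]
finger_gap: 0.0106
```

```bash
python3 -c "
from h import *
s=st(); th=np.radians(-76.78); ux=np.array([np.cos(th),np.sin(th)]);c=np.array([.556,.1163]); print((s['tcp_pos'][:2]-c)@ux, s['wrist_force'][:2]@ux)
im,d,m=cam('top'); save(cv2.resize(im[170:230,320:380],None,fx=8,fy=8,interpolation=cv2.INTER_CUBIC),'t8.png')"
```

```text
t 14.95 tcp [0.5587 0.0963 0.0391] xax [ 0. -0. -1.] yang 13.2 F [-1.06  3.17 -1.55] T [0.67 0.13 0.02] gap 0.0106 j [ 0.029  0.39  -0.238  0.942 -0.     1.37 ]
0.020096750831104165 -3.326974662943224
```

View pics/t8.png

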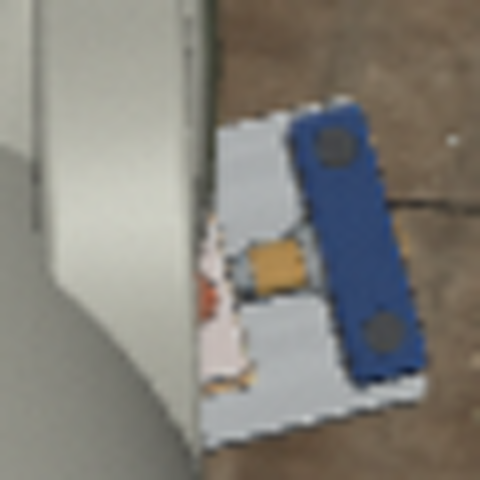

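>>> servo_tool(increments=[{"offset": [0, 0, 0.05], "yaw": 0}, {"offset": [0, 0, 0.1], "yaw": 0}, {"offset": [0, 0, 0.1], "yaw": 0}, {"offset": [0, 0, 0.1], "yaw": 0}, {"offset": [0, 0, 0.1], "yaw": 0}, {"offset": [0, 0, 0.1], "yaw": 0}, {"offset": [0, 0, 0.1], "yaw": 0}, {"offset": [0, 0, 0.1], "yaw": 0}])

```text
clock: 15.8
tcp_pos: [0.559, 0.0954, 0.0391]
orientation: [0.554, 0.439, 0.554, -0.439]
wrist_force: [-0.6, 3.0, -1.4]
finger_gap: 0.011
```

```bash
cat > f.py <<'E'
from h import *
s=st(); th=np.radians(-76.78); ux=np.array([np.cos(th),np.sin(th)]);c=np.array([.556,.1163]); print('X',(s['tcp_pos'][:2]-c)@ux*1000,'push',-s['wrist_force'][:2]@ux)
E
python3 f.py
```

```text
t 15.8 tcp [0.559  0.0954 0.0391] xax [ 0.  0. -1.] yang 13.2 F [-0.61  3.02 -1.44] T [0.75 0.13 0.05] gap 0.011 j [ 0.027  0.39  -0.238  0.943  0.     1.368]
X 21.048647024083397 push 3.0758785247052223
```

>>> servo_tool(increments=[{"offset": [0, 0, 0.05], "yaw": 0}, {"offset": [0, 0, 0.1], "yaw": 0}, {"offset": [0, 0, 0.1], "yaw": 0}, {"offset": [0, 0, 0.1], "yaw": 0}, {"offset": [0, 0, 0.1], "yaw": 0}, {"offset": [0, 0, 0.1], "yaw": 0}, {"offset": [0, 0, 0.1], "yaw": 0}, {"offset": [0, 0, 0.1], "yaw": 0}])

```text
clock: 16.6
tcp_pos: [0.5591, 0.0945, 0.0391]
orientation: [0.554, 0.439, 0.554, -0.439]
wrist_force: [-1.9, 3.6, -1.0]
finger_gap: 0.0108
```

```bash
python3 f.py
```

```text
t 16.6 tcp [0.5591 0.0945 0.0391] xax [-0.  0. -1.] yang 13.21 F [-1.91  3.59 -1.  ] T [ 0.95  0.2  -0.01] gap 0.0108 j [ 0.026  0.391 -0.238  0.943  0.     1.366]
X 21.958310576311245 push 3.9329993604837714
```

>>> servo_tool(increments=[{"offset": [0, 0, 0.05], "yaw": 0}, {"offset": [0, 0, 0.1], "yaw": 0}, {"offset": [0, 0, 0.1], "yaw": 0}, {"offset": [0, 0, 0.1], "yaw": 0}, {"offset": [0, 0, 0.1], "yaw": 0}, {"offset": [0, 0, 0.1], "yaw": 0}, {"offset": [0, 0, 0.1], "yaw": 0}, {"offset": [0, 0, 0.1], "yaw": 0}])

```text
clock: 17.4
tcp_pos: [0.5593, 0.0939, 0.0391]
orientation: [0.554, 0.439, 0.555, -0.439]
wrist_force: [-1.6, 5.8, -1.1]
finger_gap: 0.0109
```

```bash
python3 f.py
```

```text
t 17.4 tcp [0.5593 0.0939 0.0391] xax [-0.     0.001 -1.   ] yang 13.22 F [-1.56  5.85 -1.1 ] T [ 1.29  0.32 -0.01] gap 0.0109 j [ 2.400e-02  3.910e-01 -2.370e-01  9.430e-01  1.000e-03  1.364e+00]
X 22.5396400027046 push 6.049820858617647
```

>>> servo_tool(increments=[{"offset": [0, 0, 0.05], "yaw": 0}, {"offset": [0, 0, 0.1], "yaw": 0}, {"offset": [0, 0, 0.1], "yaw": 0}, {"offset": [0, 0, 0.1], "yaw": 0}, {"offset": [0, 0, 0.1], "yaw": 0}, {"offset": [0, 0, 0.1], "yaw": 0}, {"offset": [0, 0, 0.1], "yaw": 0}, {"offset": [0, 0, 0.1], "yaw": 0}])

```text
clock: 18.2
tcp_pos: [0.5594, 0.0933, 0.0391]
orientation: [0.554, 0.439, 0.555, -0.439]
wrist_force: [-1.2, 5.9, 0.9]
finger_gap: 0.0109
```

```bash
python3 f.py
```

```text
t 18.2 tcp [0.5594 0.0933 0.0391] xax [-0.     0.002 -1.   ] yang 13.23 F [-1.2   5.88  0.92] T [1.58 0.4  0.03] gap 0.0109 j [ 0.023  0.391 -0.237  0.943  0.002  1.363]
X 23.169515990059608 push 5.999816733108334
```

>>> servo_tool(increments=[{"offset": [0, 0, 0.05], "yaw": 0}, {"offset": [0, 0, 0.1], "yaw": 0}, {"offset": [0, 0, 0.15], "yaw": 0}, {"offset": [0, 0, 0.2], "yaw": 0}, {"offset": [0, 0, 0.2], "yaw": 0}, {"offset": [0, 0, 0.2], "yaw": 0}, {"offset": [0, 0, 0.2], "yaw": 0}, {"offset": [0, 0, 0.2], "yaw": 0}])

```text
clock: 19.0
tcp_pos: [0.5596, 0.0921, 0.0392]
orientation: [0.554, 0.44, 0.555, -0.438]
wrist_force: [-1.3, 7.6, -0.2]
finger_gap: 0.0106
```

```bash
python3 f.py
```

```text
t 19.0 tcp [0.5596 0.0921 0.0392] xax [-0.001  0.003 -1.   ] yang 13.26 F [-1.27  7.63 -0.17] T [2.09 0.5  0.01] gap 0.0106 j [ 0.02   0.391 -0.237  0.943  0.003  1.359]
X 24.349785796594873 push 7.719041372484849
```

>>> servo_tool(increments=[{"offset": [0, 0, 0.1], "yaw": 0}, {"offset": [0.1, 0, 0.1], "yaw": 0}, {"offset": [0.2, 0, 0.1], "yaw": 0}, {"offset": [0.3, 0, 0.1], "yaw": 0}, {"offset": [0.4, 0, 0.1], "yaw": 0}, {"offset": [0.5, 0, 0.1], "yaw": 0}, {"offset": [0.6, 0, 0.1], "yaw": 0}, {"offset": [0.6, 0, 0.1], "yaw": 0}])

```text
clock: 19.8
tcp_pos: [0.56, 0.0916, 0.0343]
orientation: [0.554, 0.44, 0.555, -0.438]
wrist_force: [-4.7, 9.2, 8.2]
finger_gap: 0.0109
```

```bash
python3 f.py;python3 m2.py w9; python3 m5.py w9
```

```text
t 19.8 tcp [0.56   0.0916 0.0343] xax [ 0.     0.004 -1.   ] yang 13.28 F [-4.67  9.23  8.22] T [2.33 1.23 0.04] gap 0.0109 j [ 0.018  0.395 -0.244  0.932  0.004  1.357]
X 24.942761451538576 push 10.050208473461515
t 19.8 tcp [0.56   0.0916 0.0343] xax [ 0.     0.004 -1.   ] yang 13.28 F [-4.67  9.23  8.22] T [2.33 1.23 0.04] gap 0.0109 j [ 0.018  0.395 -0.244  0.932  0.004  1.357]
t 19.85 tcp [0.56   0.0916 0.0344] xax [ 0.     0.004 -1.   ] yang 13.28 F [-4.31  9.75  9.08] T [2.27 1.22 0.03] gap 0.0109 j [ 0.018  0.395 -0.244  0.932  0.004  1.357]
plate y edges (rel TCP mm) [-44.54  -7.1    7.55  44.68] [0.17 0.15 0.19 0.28]
collar n 320 z 0.10757701375135767
collar extent x -11.504835678327618 11.543732822361623 y [-21.15783416 -11.2621629   11.69721602  23.19423386]
grip top z 0.09916609802682626 ((-0.24066543579101562, 0.918464183807373), (39.73280715942383, 12.94069766998291), 0.4364697337150574)
```

View pics/w9.png

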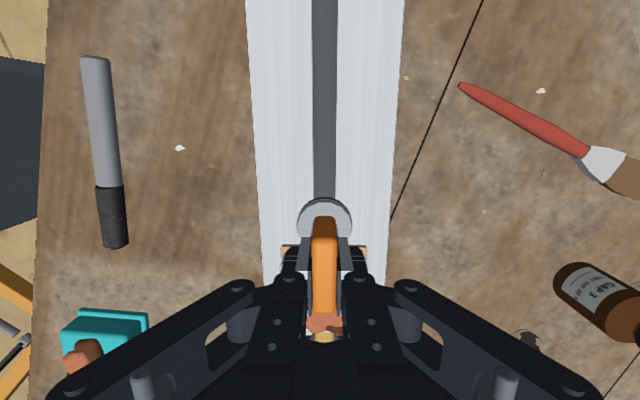

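>>> servo_tool(increments=[{"offset": [0.1, 0, 0], "yaw": 0}, {"offset": [0.2, 0, 0], "yaw": 0}, {"offset": [0.3, 0, 0], "yaw": 0}, {"offset": [0.35, 0, 0], "yaw": 0}, {"offset": [0.35, 0, 0], "yaw": 0}, {"offset": [0.35, 0, 0], "yaw": 0}, {"offset": [0.35, 0, 0], "yaw": 0}, {"offset": [0.35, 0, 0], "yaw": 0}])

```text
clock: 20.65
tcp_pos: [0.5601, 0.0917, 0.0315]
orientation: [0.554, 0.44, 0.555, -0.438]
wrist_force: [-4.5, 10.1, 12.1]
finger_gap: 0.0109
```

```bash
python3 f.py
```

```text
t 20.65 tcp [0.5601 0.0917 0.0315] xax [ 0.001  0.004 -1.   ] yang 13.29 F [-4.5  10.15 12.06] T [ 2.26  1.49 -0.01] gap 0.0109 j [ 0.018  0.397 -0.248  0.925  0.004  1.357]
X 24.876583466976474 push 10.910659240819163
```

>>> servo_tool(increments=[{"offset": [0, 0, 0], "yaw": -6}, {"offset": [0, 0, 0], "yaw": -12}, {"offset": [0, 0, 0], "yaw": -18}, {"offset": [0, 0, 0], "yaw": -24}, {"offset": [0, 0, 0], "yaw": -30}, {"offset": [0, 0, 0], "yaw": -36}, {"offset": [0, 0, 0], "yaw": -42}, {"offset": [0, 0, 0], "yaw": -45}])

```text
clock: 21.45
tcp_pos: [0.5588, 0.0912, 0.0311]
orientation: [0.68, 0.193, 0.681, -0.191]
wrist_force: [-8.6, 8.6, 13.8]
finger_gap: 0.0109
```

```bash
python3 f.py; python3 m2.py w10
```

```text
t 21.45 tcp [0.5588 0.0912 0.0311] xax [-0.002  0.003 -1.   ] yang 58.44 F [-8.64  8.64 13.81] T [ 1.92  1.94 -0.16] gap 0.0109 j [ 0.018  0.397 -0.249  0.926  0.003  0.569]
X 25.091843164267857 push 10.386165470314438
t 21.45 tcp [0.5588 0.0912 0.0311] xax [-0.002  0.003 -1.   ] yang 58.44 F [-8.64  8.64 13.81] T [ 1.92  1.94 -0.16] gap 0.0109 j [ 0.018  0.397 -0.249  0.926  0.003  0.569]
t 21.5 tcp [0.5587 0.0912 0.0311] xax [-0.002  0.003 -1.   ] yang 58.51 F [-7.83  7.01 12.78] T [ 1.96  1.97 -0.13] gap 0.0106 j [ 0.018  0.397 -0.249  0.926  0.003  0.568]
```

View pics/w10.png

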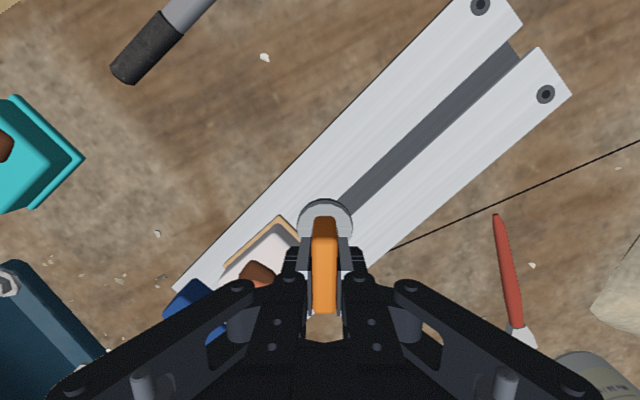

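>>> servo_tool(increments=[{"offset": [0, 0, 0], "yaw": -6}, {"offset": [0, 0, 0], "yaw": -12}, {"offset": [0, 0, 0], "yaw": -18}, {"offset": [0, 0, 0], "yaw": -24}, {"offset": [0, 0, 0], "yaw": -30}, {"offset": [0, 0, 0], "yaw": -36}, {"offset": [0, 0, 0], "yaw": -42}, {"offset": [0, 0, 0], "yaw": -45}])

```text
clock: 22.3
tcp_pos: [0.5586, 0.0916, 0.0311]
orientation: [0.702, -0.081, 0.703, 0.084]
wrist_force: [-7.5, 9.3, 12.4]
finger_gap: 0.0108
```

```bash
python3 f.py; python3 m2.py w11
```

```text
t 22.3 tcp [0.5586 0.0916 0.0311] xax [-0.002  0.004 -1.   ] yang 103.45 F [-7.52  9.34 12.39] T [ 2.21  2.01 -0.22] gap 0.0108 j [ 0.018  0.397 -0.249  0.926  0.004 -0.216]
X 24.662323810148642 push 10.813658235832706
t 22.3 tcp [0.5586 0.0916 0.0311] xax [-0.002  0.004 -1.   ] yang 103.45 F [-7.52  9.34 12.39] T [ 2.21  2.01 -0.22] gap 0.0108 j [ 0.018  0.397 -0.249  0.926  0.004 -0.216]
t 22.35 tcp [0.5586 0.0916 0.0311] xax [-0.002  0.004 -1.   ] yang 103.52 F [-7.25  8.84 13.5 ] T [ 2.2   1.93 -0.21] gap 0.0103 j [ 0.018  0.397 -0.249  0.926  0.004 -0.218]
```

View pics/w11.png

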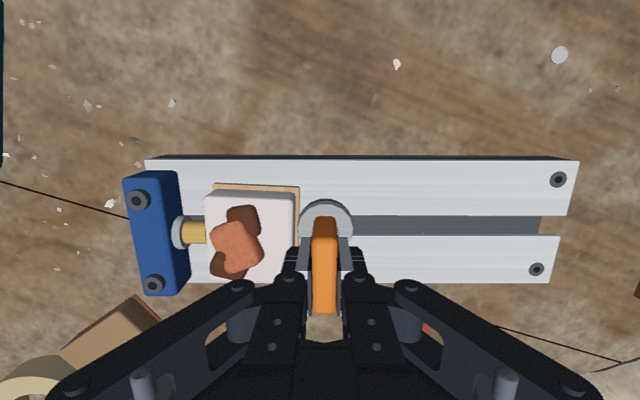

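>>> servo_tool(increments=[{"offset": [-0.1, 0, -0.1], "yaw": 0}, {"offset": [-0.2, 0, -0.1], "yaw": 0}, {"offset": [-0.3, 0, -0.1], "yaw": 0}, {"offset": [-0.4, 0, -0.1], "yaw": 0}, {"offset": [-0.5, 0, -0.1], "yaw": 0}, {"offset": [-0.5, 0, -0.1], "yaw": 0}, {"offset": [-0.5, 0, -0.1], "yaw": 0}, {"offset": [-0.5, 0, -0.1], "yaw": 0}])

```text
clock: 23.15
tcp_pos: [0.5583, 0.0914, 0.0344]
orientation: [0.702, -0.08, 0.703, 0.083]
wrist_force: [-2.4, 9.7, -1.0]
finger_gap: 0.0108
```

```bash
python3 f.py
```

```text
t 23.15 tcp [0.5583 0.0914 0.0344] xax [-0.002  0.004 -1.   ] yang 103.27 F [-2.38  9.69 -1.02] T [ 2.34  0.57 -0.08] gap 0.0108 j [ 0.018  0.394 -0.246  0.933  0.004 -0.214]
X 24.750732706268476 push 9.974844548490845
```

>>> servo_tool(increments=[{"offset": [0, 0, 0], "yaw": 0}, {"offset": [0, 0, 0], "yaw": 0}, {"offset": [0, 0, 0], "yaw": 0}, {"offset": [0, 0, 0], "yaw": 0}, {"offset": [0, 0, 0], "yaw": 0}, {"offset": [0, 0, 0], "yaw": 0}, {"offset": [0, 0, 0], "yaw": 0}, {"offset": [0, 0, 0], "yaw": 0}], claw=0.3, force=20)

```text
clock: 23.95
tcp_pos: [0.5593, 0.0893, 0.0346]
orientation: [0.702, -0.081, 0.702, 0.081]
wrist_force: [0.1, 0.4, 0.2]
finger_gap: 0.0257
```

```bash
python3 f.py; python3 m2.py w12
```

```text
t 23.95 tcp [0.5593 0.0893 0.0346] xax [ 0. -0. -1.] yang 103.2 F [0.14 0.41 0.16] T [0.01 0.02 0.02] gap 0.0257 j [ 0.017  0.394 -0.245  0.932 -0.    -0.214]
X 27.065385367331572 push 0.3708646242656436
t 23.95 tcp [0.5593 0.0893 0.0346] xax [ 0. -0. -1.] yang 103.2 F [0.14 0.41 0.16] T [0.01 0.02 0.02] gap 0.0257 j [ 0.017  0.394 -0.245  0.932 -0.    -0.214]
t 24.0 tcp [0.5594 0.0893 0.0346] xax [ 0.  0. -1.] yang 103.2 F [ 1.69  1.12 -0.64] T [-0.01  0.05 -0.04] gap 0.0255 j [ 0.017  0.394 -0.245  0.932  0.    -0.214]
```

View pics/w12.png

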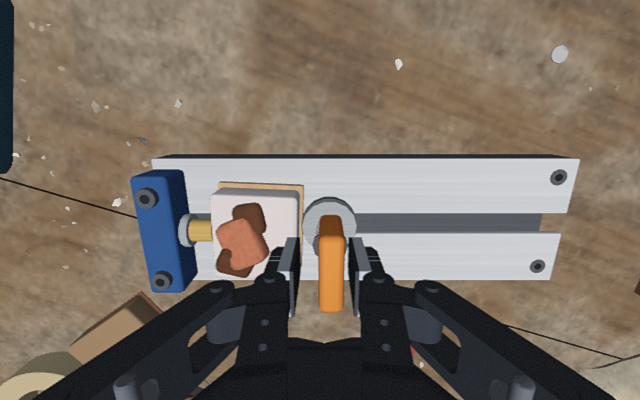

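```bash
cat > m6.py <<'E'
from h import *
import sys
th=np.radians(-76.78); ux=np.array([np.cos(th),np.sin(th)]); uy=np.array([-ux[1],ux[0]]); c=np.array([.5547,.116])
for n in sys.argv[1:]:
    z=np.load(n+'.npz'); m=env.camera_model('wrist'); m['world_from_camera']=z['m']; im=z['im'];C=cloud(m,z['d'])
    X=(C[...,:2]-c)@ux*1000;Y=(C[...,:2]-c)@uy*1000;Z=C[...,2]*1000
    hsv=cv2.cvtColor(im,cv2.COLOR_RGB2HSV);H,S,V=[hsv[...,i].astype(int) for i in range(3)]
    f=(H>100)&(H<125)&(S>120)&(X>100)&(X<150)&(abs(Y)<45)&(Z>47)
    b=(S<50)&(V>120)&(abs(Z-52.5)<4)&(X>20)&(X<110)&(abs(Y)<32)
    bx=[];fx=[]
    for v in range(195,280,4):
        u=np.where(b[v])[0]; w=np.where(f[v])[0]
        if len(u)>3 and len(w)>3:
            p=onplane(m,[(u.min()-.5,v),(u.max()+.5,v),(w.max()+.5,v)],.0525); q=(p[:,:2]-c)@ux*1000; bx.append(q)
    bx=np.array(bx); print(n,'block +x edge, -x edge, fence face',np.median(bx,0).round(2),'gap',np.median(bx[:,2]-bx[:,0]).round(2),len(bx))
    g=(H>5)&(H<18)&(S>135)&(V>100)&(Z>88)&(X<60)&(X>0)
    P=C[g]; zt=np.percentile(P[:,2],97); k=g&(C[...,2]>zt-.006); q=np.c_[X[k],Y[k]]; print('  grip top z',zt.round(4),rect(q/1000))
E
python3 m6.py w11 w12
```

```text
w11 block +x edge, -x edge, fence face [ 94.73  44.26 115.59] gap 20.96 22
  grip top z 0.0962 ((25.523944854736328, -28.726760864257812), (11.756233215332031, 92.46866607666016), 0.6580084562301636)
w12 block +x edge, -x edge, fence face [ 94.79  50.66 115.94] gap 21.06 21
  grip top z 0.0993 ((23.973751068115234, -29.058761596679688), (91.71809387207031, 11.360119819641113), 89.79145050048828)
```

>>> servo_tool(increments=[{"offset": [-1, 0.1, 0], "yaw": 0}, {"offset": [-2, 0.1, 0], "yaw": 0}, {"offset": [-4, 0.1, 0], "yaw": 0}, {"offset": [-6, 0.1, 0], "yaw": 0}, {"offset": [-8, 0.1, 0], "yaw": 0}, {"offset": [-10, 0.1, 0], "yaw": 0}, {"offset": [-10, 0.1, 0], "yaw": 0}, {"offset": [-10, 0.1, 0], "yaw": 0}])

```text
clock: 24.8
tcp_pos: [0.5597, 0.0904, 0.1355]
orientation: [0.703, -0.081, 0.702, 0.081]
wrist_force: [0.1, 0.6, 0.0]
finger_gap: 0.0255
```

```bash
python3 f.py; python3 m2.py w13; python3 m6.py w13
python3 - <<'E'
from h import *
z=np.load('w13.npz'); m=env.camera_model('wrist'); m['world_from_camera']=z['m']; im=z['im'];C=cloud(m,z['d'])
th=np.radians(-76.78); ux=np.array([np.cos(th),np.sin(th)]); uy=np.array([-ux[1],ux[0]]); c=np.array([.5547,.116])
X=(C[...,:2]-c)@ux*1000;Y=(C[...,:2]-c)@uy*1000;Z=C[...,2]*1000
hsv=cv2.cvtColor(im,cv2.COLOR_RGB2HSV);H,S,V=[hsv[...,i].astype(int) for i in range(3)]
k=(H>5)&(H<18)&(S>135)&(V>100)&(Z>94)&(Z<105)&(abs(X-24)<25)&(abs(Y)<35); print('bar top',k.sum(),np.median(Z[k]),rect(np.c_[X[k],Y[k]]/1000))
k=(S<60)&(V>90)&(abs(Z-40)<3)&(abs(X-24)<24)&(abs(Y)<24);print('collar',k.sum(),np.percentile(X[k],[0,2,98,100]),np.percentile(Y[k],[0,2,98,100]),np.median(Z[k]))
E
```

```text
t 24.8 tcp [0.5597 0.0904 0.1355] xax [ 0.002  0.    -1.   ] yang 103.21 F [0.14 0.65 0.05] T [ 0.02 -0.   -0.04] gap 0.0255 j [ 0.018  0.319 -0.091  1.159  0.    -0.212]
X 26.102917934164818 push 0.5978114419571137
t 24.8 tcp [0.5597 0.0904 0.1355] xax [ 0.002  0.    -1.   ] yang 103.21 F [0.14 0.65 0.05] T [ 0.02 -0.   -0.04] gap 0.0255 j [ 0.018  0.319 -0.091  1.159  0.    -0.212]
t 24.85 tcp [0.559  0.0903 0.1346] xax [ 0.  0. -1.] yang 103.21 F [-0.19 -0.53 -0.25] T [-0.01  0.02  0.04] gap 0.0257 j [ 0.018  0.32  -0.092  1.159  0.    -0.212]
w13 block +x edge, -x edge, fence face [ 95.88  44.86 116.89] gap 20.82 7
  grip top z 0.0995 ((23.93805694580078, -29.13620376586914), (91.10269927978516, 11.009428024291992), 89.80957794189453)
bar top 675 97.99363121112573 ((24.024106979370117, -3.2445125579833984), (39.31904602050781, 11.009428024291992), 89.80957794189453)
collar 501 [ 6.66125142  7.80083058 43.79697878 45.41099668] [-23.87563419 -20.0990215   11.46422187  23.35205616] 39.1381396675648
```

View pics/w13.png

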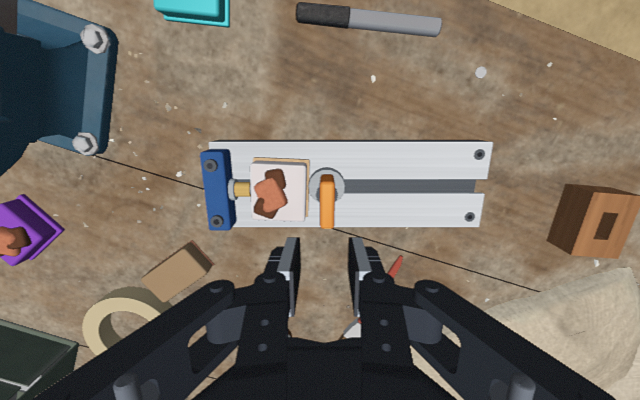

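Run:
```python
from h import *
z=np.load('w13.npz'); m=env.camera_model('wrist'); m['world_from_camera']=z['m']; im=z['im'];C=cloud(m,z['d'])
th=np.radians(-76.78); ux=np.array([np.cos(th),np.sin(th)]); uy=np.array([-ux[1],ux[0]]); c=np.array([.5547,.116])
X=(C[...,:2]-c)@ux*1000;Y=(C[...,:2]-c)@uy*1000;Z=C[...,2]*1000
hsv=cv2.cvtColor(im,cv2.COLOR_RGB2HSV);H,S,V=[hsv[...,i].astype(int) for i in range(3)]
p=(S<45)&(V>130)&(abs(Z-25)<5)
E=[]
for u in range(370,465,8):
    v=np.where(p[120:240,u])[0]+120; g=np.where(np.diff(v)>5)[0]
    if len(g)==1:
        e=[v.min()-.5,v[g[0]]+.5,v[g[0]+1]-.5,v.max()+.5]; E.append((onplane(m,[(u,a) for a in e],.026)[:,:2]-c)@uy*1000)
print('y edges',np.median(E,0).round(2))
# collar rim in image: top at z=.040
k=(S<70)&(V>60)&(Z>33)&(Z<45)&(abs(X-24)<19)&(Y>-24)&(Y<24)
q=np.c_[X[k],Y[k]]; print('collar X',np.percentile(q[:,0],[0,2,98,100]),'Y max',np.percentile(q[:,1],[0,2,98,100]))
for yy in range(-20,21,4):
    t=q[abs(q[:,1]-yy)<1.5]
    if len(t): print(yy,len(t),t[:,0].min().round(1),t[:,0].max().round(1))
g=(H>5)&(H<18)&(S>135)&(V>60)&(abs(X-24)<14)&(abs(Y)<35)&(Z>55)
for a in (62,70,78,86,94,98):
    t=g&(abs(Z-a)<3); print(a,t.sum(),np.percentile(X[t],[5,50,95]).round(1) if t.sum() else '',np.percentile(Y[t],[1,99]).round(1) if t.sum() else '')
save(cv2.resize(im[130:250,190:380],None,fx=4,fy=4,interpolation=cv2.INTER_CUBIC),'w13c.png')
im,d,ms=cam('scene'); save(cv2.resize(im[160:260,220:370],None,fx=5,fy=5,interpolation=cv2.INTER_CUBIC),'s13.png')
```

```text
y edges [-45.42  -8.34   6.44  44.17]
collar X [ 6.3596173   7.60519442 41.01095396 42.32229121] Y max [-21.01901574 -20.32232028   9.12616542  12.60855837]
-20 57 15.6 34.2
-16 65 10.6 38.1
-12 60 8.6 40.2
-8 62 6.5 41.1
-4 60 6.5 42.0
0 49 6.4 42.3
4 30 8.5 41.4
8 21 10.5 38.2
12 5 14.4 35.3
62 0  
70 0  
78 20 [19.7 23.9 28.1] [-23.  -21.9]
86 20 [20.  24.4 28.8] [-22.9 -22. ]
94 96 [18.5 21.8 29.5] [-22.9  16.3]
98 665 [19.3 24.1 29.5] [-22.4  15.6]
```

View pics/w13c.png

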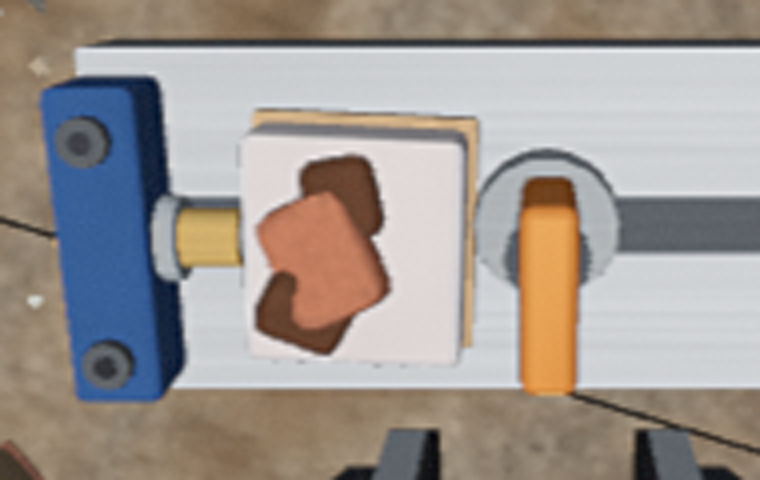

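View pics/s13.png

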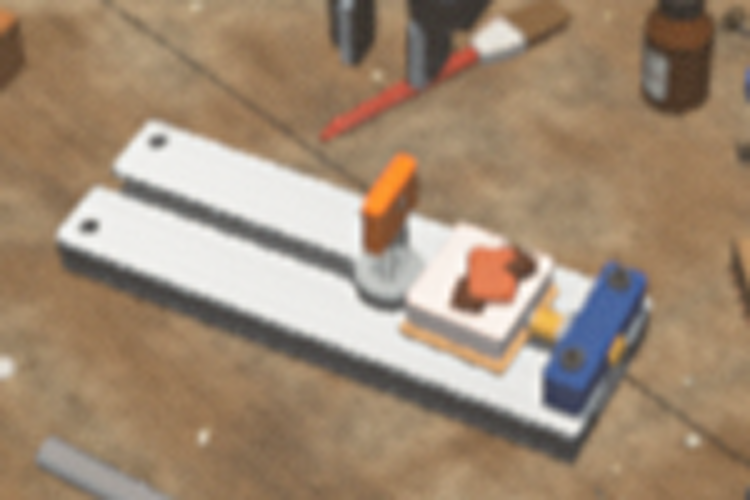

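```bash
python3 -c "
from h import *
print(env.hand_in())"
```

```text
the job is handed in; nothing more can be done
None
```

I handed the job in at about 25 s on the robot's clock. The bolt clamps the block against the plunger, and every check I could make agrees with a good clamp. The hand-in itself reports no verdict.

**What I did:**
1. I took the bolt from its holder and lowered its head lengthwise into the slot, about 55 mm short of the block.
2. I slid it along until the collar pushed the block onto the plunger. That needed about 3 N against friction alone, rising to 10–11 N at the end.
3. I pressed the bolt down about 6.6 mm, turned it 90°, eased the pressure off until the head sat under the lips, and let go.

**Last checks, after release:**

| Check | Result |
|---|---|
| Bolt angle | crosswise within about 0.5° and upright |
| Bolt height | underside about 13 mm above the table, so the head is under the lips |
| Bolt position across the slot | about 2.2 mm off the midline; limit 5 mm |
| Collar | edge level with the block's face; any gap is under 1 mm |
| Block to fence gap | 21 mm, unchanged within about 0.2 mm before and after letting go |
| Plunger | about 3 mm pressed, estimated 6–7.5 N |

The plunger force is an estimate from wrist force and travel, not a direct reading. I did not measure the bystanders; nothing was seen to touch them.

**What disagreed:**
- **First grasp:** it closed on air just above the bar. The fingertips sit about 38 mm behind the reported tool point, so I measured that offset in the wrist depth image and grasped again lower.
- **Cameras:** they disagreed by 2–3 mm, so I aligned the bolt to the slot using the wrist camera alone.

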